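# Fill the pull-out display tray with bamboo tumblers

### The arm

A 7-joint arm with a two-finger parallel gripper is mounted at the origin on the work surface. World frame = base frame: x ahead of the robot, y to its left, z up, the work surface at z = 0. Lengths are in m, angles in rad, forces in N, time in s.
With the tool pointing down it reaches from about 0.425 to 0.95 m from the base axis. Payload 4.7 kg.
Tool frame: the origin (TCP) lies midway between the tips of the shut fingers; the grasp point (between the pads) lies 19 mm behind it (r.grip_point_offset is the distance from the TCP to the grasp point, in m); z points along the fingers, y is the line along which they close (so a half turn about z gives the same grasp; the last joint's range is limited). The gripper opens to 87 mm and grips with 3 to 60 N. Pads are 19 mm wide; open, the fingers measure 117 mm over their backs; the gripper's body (75 mm by 190 mm) begins 51 mm behind the grasp point.
Start: joints at [-1.306, 0.469, -0.049, 1.532, 0.024, 1.141, -0.082], TCP at [0.195, 0.646, 0.223] pointing down, gripper open.
Joint ranges: [-2.59, 2.59], [-0.33, 1.99], [-1.39, 1.29], [0.1, 2.45], [-1.04, 4.18], [0.21, 1.99], [-2.66, 2.66]. Speed limits (rad/s): [2.57, 2.57, 3.14, 3.14, 3.14, 3.14, 3.14].

### API

Orientations are given as a unit quaternion [x, y, z, w].
In Python, from plant import r gives the robot as it stands.
- The arm moves only by the tool jog_arm, never from a script. Its argument "motion" is a list of rows, each a list of 3 entries, a list of its own where there are three numbers: the turn, a rotation vector about the tool's x, y, z in rad, then the shift along the tool's x, y, z in mm, then the closure, from -1 (fully open) to 1 (shut). In form: [[[ax, ay, az], [x, y, z], hand], ...]. A call has 1 to 12 rows; each row shifts and turns the commanded pose from where the row before left it, along the tool's axes as they then stand; what a row does not reach is not made up. A row lasts 1/12 s, in which the tool goes at most 41.7 mm and 7.16 degrees, less where a joint would pass 70% of its speed; a pose out of reach is approached as far as the arm can. A call is refused whole if a number of a shift passes 41.7 or a number of a turn 0.125, either way. A call with a gripper value outside its range is refused whole. The fingers move at their own pace and stop on an object; "grip_force" is the grip in N (left out, the last holds). Time passes only in rows, so rows that do not move let the fingers close. It gives the time, the measured TCP pose, the force, the opening and the grip force at its end, in the units of the state.
- r.observe(): the state, without advancing time (a new reading comes with each control period).
- r.capture(name): name is "scene" or "top" or "wrist"; returns a dict with "color" (384x512x3 uint8, red, green, blue), "depth" (384x512 float32, m along the optical axis (not along the pixel's ray), 0 where there is no reading), "vertical_fov" (degrees; the focal length in pixels is half the picture's height over the tangent of half this angle, whatever the lens; pixels are square), "cx", "cy" (the principal point, pixels), "T" (4x4, takes a point from camera to world coordinates). Camera axes: x right, y up, looking along -z (the intrinsics and any distortion apply to the point x, -y, -z); pixel columns grow to the right and rows downward; lengths in m; the calibration is good to about 2 mm. A picture is of the moment at which its call begins.
- r.finish_job(): hands the job in; it is judged then, once.
The state is a dict: "time": time; "q": joint angles; "joint_vel": joint speeds; "joint_efforts": joint torques, N m; "eef_pos": TCP position; "tcp_rot": TCP orientation; "force": force on the tool from outside, world axes, zero at the start; "ft_torque": the same for the moment, N m; "grip_width": finger opening in m; "finger_force": force on a finger pad.
Only numpy, scipy, OpenCV 4.12 (cv2) and the standard library are available. Lean on these libraries where they do the work, as an engineer would, in place of code of your own. Each camera call takes 0.05 s, during which the arm holds its last target. There are 200 camera calls.

### The job

Stock the roofed display stand on the shop counter: lift its divided tray by the handle over the steel bump that holds it and pull it right out, then stand every bamboo tumbler from the counter upright in the tray, one to a cell. Then lift the loaded tray over the bump again and push it fully home until it drops down behind the bump, and let go. Leave the mugs and gift boxes where they are.

Things in the scene. Friction and masses are not known exactly. Their poses are not given: they have to be found in the camera images.
- stand: The fixed wooden display stand; origin on the table, -x points out of its open front, towards the robot. A runner board 306 mm wide and 4 mm thick lies on the table from 250 mm in front (-x) of the origin to 220 mm behind it; the tray runs along it. Placed and turned a little differently each time.
- roof_edge (a point): Middle of the front top edge of the stand's roof, 155 mm above the table. The roof is 306 mm wide, 12 mm thick, reaches back 190 mm (+x) on side walls, and carries three fixed jars 70 mm tall 130 mm behind this edge. Axes as the stand's.
- bump_top (a point): Top centre of the fixed steel bump on the runner board, 12 mm (x) by 70 mm (y), its top 16 mm above the table. Axes as the stand's.
- tray_slide (a joint): How far the tray is pulled out, m: 0 = fully home under the roof, 0.19 = right out (end stop), along the stand's -x. Runs freely (about 1 N) except at the bump: the foot under the handle stands just behind it when home (0 to 0.004) and meets its front side at 0.028. There, either way, the tray must be lifted more than 11 mm to pass.
- tray_lift (a joint): How far the tray is lifted, straight up, m: 0 = down on its runners, 0.03 = upper stop. It falls back by its own weight (0.28 kg, plus its load) when released.
- tray_floor (a point): Centre of the tray's floor (top face, 23 mm above the table when down); moves with the tray, axes as the stand's. The wooden tray is 158 mm (x) by 262 mm (y) outside, its 5 mm walls and dividers rise 36 mm above the floor and make 2 x 3 cells of about 71 by 81 mm, centred at x = -38 and +38 mm, y = -86, 0 and +86 mm from this point. Home, it is roofed over and nothing can be put in.
- tray_grip (a point): Centre of the tray's steel handle, 139 mm in front (-x) of the tray's centre and 87 mm above the table when down: a level bar 87 mm long (along x), 14 mm thick (y; pinch it across this from above) and 26 mm tall, on a post at either end. The front post, centred 19 mm in front of this point, goes on down as the foot that catches on the bump. Axes as the stand's.
- tumbler1_mid (a point): Centre (half-way up) of a bamboo tumbler: a closed upright cylinder 52 mm across and 84 mm tall in all (the top 10 mm is a cork lid 44 mm across), about 0.09 kg with a heavy base, z up. It may be absent.
- tumbler2_mid (a point): Centre (half-way up) of a bamboo tumbler: a closed upright cylinder 52 mm across and 84 mm tall in all (the top 10 mm is a cork lid 44 mm across), about 0.09 kg with a heavy base, z up. It may be absent.
- tumbler3_mid (a point): Centre (half-way up) of a bamboo tumbler: a closed upright cylinder 52 mm across and 84 mm tall in all (the top 10 mm is a cork lid 44 mm across), about 0.09 kg with a heavy base, z up. It may be absent.
- tumbler4_mid (a point): Centre (half-way up) of a bamboo tumbler: a closed upright cylinder 52 mm across and 84 mm tall in all (the top 10 mm is a cork lid 44 mm across), about 0.09 kg with a heavy base, z up. It may be absent.
- tumbler5_mid (a point): Centre (half-way up) of a bamboo tumbler: a closed upright cylinder 52 mm across and 84 mm tall in all (the top 10 mm is a cork lid 44 mm across), about 0.09 kg with a heavy base, z up. It may be absent.
- tumbler6_mid (a point): Centre (half-way up) of a bamboo tumbler: a closed upright cylinder 52 mm across and 84 mm tall in all (the top 10 mm is a cork lid 44 mm across), about 0.09 kg with a heavy base, z up. It may be absent.
- mug1: Bystander: loose espresso mug, 62 mm across, 62 mm tall, with a handle at its +y; origin under its centre. Leave alone.
- mug2: Bystander: loose espresso mug, 62 mm across, 62 mm tall, with a handle at its +y; origin under its centre. Leave alone.
- giftbox1: Bystander: loose gift box 70 x 55 x 40 mm; origin under its centre. Leave alone.
- giftbox2: Bystander: loose gift box 70 x 55 x 40 mm; origin under its centre. Leave alone.

How it is judged:
By the outcome, as a careful person would: the job done as asked, in the order asked, and still so for the second after the job is handed in, with the robot touching nothing.
Of tumbler1, tumbler2, tumbler3, tumbler4, tumbler5, tumbler6 only 4 to 6 are there at a start; the rules pass over those that are not, and their reading is None.
At some moment in a run one of tumbler1, tumbler2, tumbler3, tumbler4, tumbler5, tumbler6 may be knocked a few centimetres aside while the robot is not near it.
It also fails if it takes over 210 s, if anything falls off the work surface, if the arm or the gripper's body presses on something with over 40 N, if the wrist force passes 120 N, or if a joint passes its speed limit or range.

## Working session

There is one attempt and no reset: what is moved stays moved. The work goes in short steps, Python scripts to look and compute and a tool call to move; the robot and the scene stay as the last step left them, time stands still between calls to the robot, and variables do not carry over. Pictures are saved under pics/ and viewed, at most 14 in all, crops included, and the job is handed in when it is done.

Besides the shell and the picture viewer there is one more tool, called as name([rows], argument=value, ...), one row to a line, values as JSON. jog_arm: Moves the arm, as the interface text tells. Its arguments: {"type":"object","properties":{"motion":{"type":"array","items":{"type":"array"}},"grip_force":{"type":"number"}},"required":["motion"]}

```bash
ls; mkdir -p pics; python3 - <<'E'
from plant import r
import cv2,numpy as np
o=r.observe();print({k:np.round(v,3) for k,v in o.items()})
a=[]
for n in("scene","top"):
    c=r.capture(n);np.savez('pics/'+n+'0.npz',**{k:c[k] for k in c})
    print(n,c['vertical_fov'],c['cx'],c['cy'],np.round(c['T'],3).tolist(),[k for k in c])
    cv2.imwrite('pics/%s0.png'%n,cv2.resize(c['color'][:,:,::-1],(800,600)))
E
```

```text
pics
{'time': np.float64(0.0), 'q': array([-1.306,  0.469, -0.049,  1.534,  0.024,  1.141, -0.082]), 'joint_vel': array([ 0.   , -0.001,  0.001,  0.   , -0.001, -0.   , -0.001]), 'joint_efforts': array([ 0.0000e+00, -5.0798e+01, -8.1000e-02, -2.3614e+01, -6.1000e-02,
        3.8000e-02,  0.0000e+00]), 'eef_pos': array([0.195, 0.646, 0.221]), 'tcp_rot': array([ 0.146,  0.989, -0.001, -0.   ]), 'force': array([-0.014, -0.617,  0.224]), 'ft_torque': array([ 0.027, -0.025, -0.016]), 'finger_force': np.float64(0.0), 'grip_width': np.float64(0.087)}
scene 47.8108699725405 255.38925438466927 194.50903409683275 [[-0.547, -0.719, 0.428, 1.123], [0.837, -0.466, 0.287, 0.402], [-0.007, 0.515, 0.857, 1.271], [0.0, 0.0, 0.0, 1.0]] ['color', 'depth', 'vertical_fov', 'cx', 'cy', 'T']
top 45.20622301136297 252.79273645275887 194.67853675988022 [[-0.024, 0.987, -0.159, 0.388], [-1.0, -0.025, -0.004, -0.007], [-0.008, 0.159, 0.987, 1.257], [0.0, 0.0, 0.0, 1.0]] ['color', 'depth', 'vertical_fov', 'cx', 'cy', 'T']
```

View pics/scene0.png

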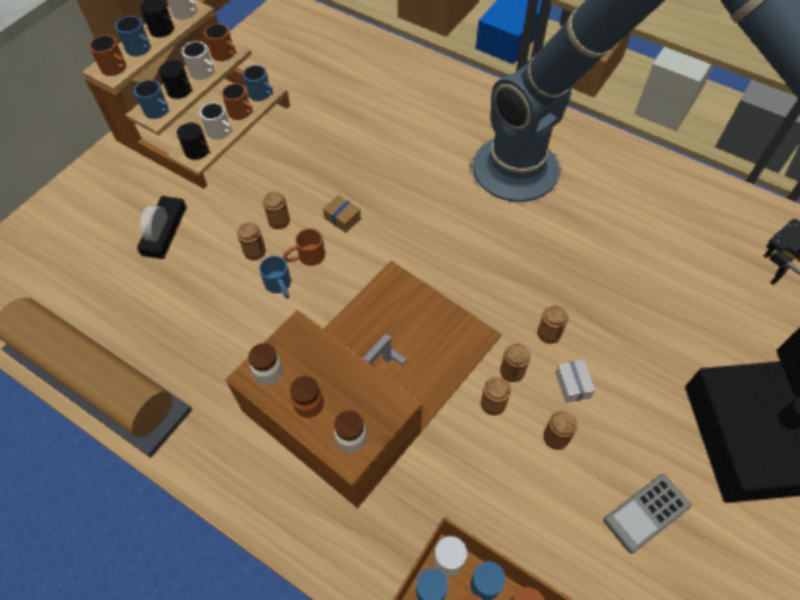

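View pics/top0.png

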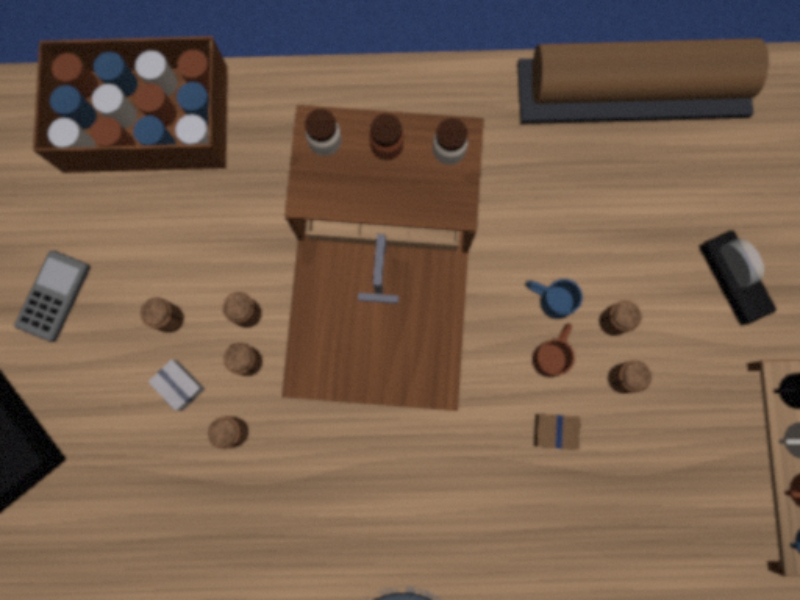

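The top view shows the stand with its front at about (380,230), the steel handle at (380,265) and the bump bar at (378,298). Four tumblers are on the left, at (158,313), (240,308), (241,358) and (227,432), and two on the right, at (624,317) and (633,376). Next I measure these by depth.

```bash
cat > h.py <<'E'
import numpy as np,cv2
def world(c):
    d=c['depth'];h,w=d.shape;f=h/2/np.tan(np.radians(c['vertical_fov'])/2)
    u,v=np.meshgrid(np.arange(w),np.arange(h))
    p=np.stack([(u-c['cx'])/f*d,-(v-c['cy'])/f*d,-d],-1)
    T=c['T'];P=p@T[:3,:3].T+T[:3,3];P[d==0]=np.nan;return P
def tumblers(c,P,lo=.07,hi=.1,cols=(0,512)):
    z=P[...,2];m=((z>lo)&(z<hi)).astype(np.uint8)
    n,l,s,_=cv2.connectedComponentsWithStats(m)
    out=[]
    for i in range(1,n):
        if s[i,4]<60: continue
        q=P[l==i];(cx,cy),r=cv2.minEnclosingCircle(q[:,:2].astype(np.float32))
        out.append((np.round([cx,cy,r],4).tolist(),np.round(np.median(q,0),4).tolist(),int(s[i,4])))
    return out
E
python3 - <<'E'
from h import *
for n in('top','scene'):
    c=dict(np.load('pics/%s0.npz'%n));P=world(c);print(n)
    for t in tumblers(c,P):
        if t[1][0]<1 and abs(t[1][1])<.6:print(t)
    z=P[...,2];
    for lo,hi,nm in((.145,.165,'roof'),(.002,.0075,'board')):
        m=(z>lo)&(z<hi)&(P[...,0]>.3)&(P[...,0]<1)&(abs(P[...,1]-.02)<.25)
        if nm=='board':
            hsv=cv2.cvtColor(c['color'],cv2.COLOR_RGB2HSV);m=(abs(z)<.02)&(P[...,0]>.3)&(P[...,0]<.75)&(abs(P[...,1]-.02)<.25)&(hsv[...,2]<135)
        m=cv2.morphologyEx(m.astype(np.uint8),cv2.MORPH_OPEN,np.ones((5,5)))
        q=P[m>0];(rc,sz,an)=cv2.minAreaRect(q[:,:2].astype(np.float32))
        print(nm,np.round(rc,4),np.round(sz,4),an,np.median(q[:,2]),np.round(cv2.boxPoints((rc,sz,an)),3).tolist())
E
```

```text
top
([0.9536, 0.4554, 0.1702], [0.9572, 0.4697, 0.0883], 4954)
([0.9482, 0.4511, 0.1785], [0.8511, 0.3907, 0.0853], 656)
([0.9794, -0.4474, 0.1963], [0.934, -0.4331, 0.0882], 1126)
([0.6509, 0.023, 0.0435], [0.653, 0.0234, 0.0976], 141)
([0.6379, -0.5868, 0.0389], [0.6379, -0.5864, 0.0867], 364)
([0.5816, 0.261, 0.0261], [0.5806, 0.2592, 0.0817], 302)
([0.5767, 0.3978, 0.0264], [0.5743, 0.395, 0.082], 313)
([0.5516, -0.3815, 0.0266], [0.5506, -0.379, 0.0821], 314)
([0.497, 0.2587, 0.0262], [0.4968, 0.2569, 0.0815], 317)
([0.4509, -0.3897, 0.0268], [0.4509, -0.3871, 0.0819], 328)
([0.3768, 0.2822, 0.0265], [0.3771, 0.2791, 0.0818], 332)
roof [0.7906 0.0101] [0.3067 0.1905] 84.14405822753906 0.15409028720744966 [[0.6800000071525574, -0.13300000131130219], [0.8700000047683716, -0.15199999511241913], [0.9010000228881836, 0.15299999713897705], [0.7110000252723694, 0.1720000058412552]]
board [0.5583 0.0331] [0.3113 0.2875] 84.15015411376953 0.0032364213878636194 [[0.39899998903274536, -0.10700000077486038], [0.6850000023841858, -0.13600000739097595], [0.7170000076293945, 0.1729999929666519
[... 721 characters left out ...]
.8917, 0.3432, 0.09], 350)
([0.8906, 0.4156, 0.0262], [0.8919, 0.4158, 0.0904], 366)
([0.9506, 0.3425, 0.0261], [0.9504, 0.3424, 0.0903], 345)
([0.8835, 0.4834, 0.0239], [0.8778, 0.4798, 0.0906], 125)
roof [0.7907 0.0101] [0.3086 0.1916] 83.96430969238281 0.15481317693884766 [[0.6790000200271606, -0.13300000131130219], [0.8700000047683716, -0.15299999713897705], [0.9020000100135803, 0.15299999713897705], [0.7120000123977661, 0.17399999499320984]]
board [0.5543 0.054 ] [0.2877 0.2308] 79.1335220336914 0.003746302282625291 [[0.414000004529953, -0.06599999964237213], [0.640999972820282, -0.10899999737739563], [0.6949999928474426, 0.17299999296665192], [0.46799999475479126, 0.21699999272823334]]
```

```bash
cat >> h.py <<'E'
from scipy.spatial.transform import Rotation as R
A=np.radians(-5.9);SX=np.array([np.cos(A),np.sin(A)]);SY=np.array([-SX[1],SX[0]])
HANDLE=np.array([.652,.0240]);TRAY=HANDLE+.139*SX
def to(o,p):
    """tool-axis shift (mm) once aligned with the stand: x=-SX,y=SY,z=down; plus present misalignment"""
    d=np.asarray(p)-o['eef_pos'];M=R.from_quat(o['tcp_rot']).as_matrix()
    G=np.array([[*(-SX),0],[*SY,0],[0,0,-1]]).T
    return np.round(G.T@d*1000,1).tolist(),np.round((R.from_matrix(M.T@G)).as_rotvec(),3).tolist()
E
python3 - <<'E'
from h import *
from plant import r
g=HANDLE-.015*SX;print(g,r.grip_point_offset);print(to(r.observe(),[*g,.16]))
E
```

```text
[0.63707946 0.02554189] 0.0187
([-503.2, -571.3, 61.6], [-0.002, -0.0, -0.191])
```

jog_arm([
  [[0,0,-0.0955],[0,0,0],-1],
  [[0,0,-0.0955],[0,0,0],-1],
  [[0,0,0],[-21,-23.8,0],-1],
  [[0,0,0],[-21,-23.8,0],-1],
  [[0,0,0],[-21,-23.8,0],-1],
  [[0,0,0],[-21,-23.8,0],-1],
  [[0,0,0],[-21,-23.8,0],-1],
  [[0,0,0],[-21,-23.8,0],-1],
  [[0,0,0],[-21,-23.8,0],-1],
  [[0,0,0],[-21,-23.8,0],-1],
  [[0,0,0],[-21,-23.8,0],-1],
  [[0,0,0],[-21,-23.8,0],-1],
])

```text
time: 1.1
eef_pos: [0.3804, 0.3862, 0.2222]
tcp_rot: [0.051, 0.999, -0.0, -0.0]
force: [0.3, -0.3, -0.4]
grip_width: 0.0869
finger_force: 0.0
```

jog_arm([
  [[0,0,0],[-21,-23.8,5],-1],
  [[0,0,0],[-21,-23.8,5],-1],
  [[0,0,0],[-21,-23.8,5],-1],
  [[0,0,0],[-21,-23.8,5],-1],
  [[0,0,0],[-21,-23.8,5],-1],
  [[0,0,0],[-21,-23.8,5],-1],
  [[0,0,0],[-21,-23.8,5],-1],
  [[0,0,0],[-21,-23.8,5],-1],
  [[0,0,0],[-21,-23.8,5],-1],
  [[0,0,0],[-21,-23.8,5],-1],
  [[0,0,0],[-21,-23.8,0],-1],
  [[0,0,0],[-21,-23.8,0],-1],
])

```text
time: 2.1
eef_pos: [0.6014, 0.0764, 0.1717]
tcp_rot: [0.051, 0.999, -0.0, -0.001]
force: [-0.7, 0.8, 0.5]
grip_width: 0.087
finger_force: 0.0
```

jog_arm([
  [[0,0,0],[-20,-23.8,0],-1],
  [[0,0,0],[-20,-23.8,0],-1],
  [[0,0,0],[0,0,0],-1],
  [[0,0,0],[0,0,0],-1],
  [[0,0,0],[0,0,0],-1],
])

```text
time: 2.52
eef_pos: [0.6356, 0.027, 0.1719]
tcp_rot: [0.051, 0.999, 0.0, -0.001]
force: [0.1, -0.3, -0.3]
grip_width: 0.0872
finger_force: 0.0
```

```bash
python3 - <<'E'
from h import *
from plant import r
o=r.observe();g=HANDLE-.015*SX;print(to(o,[*g,.069]),o['eef_pos'],o['force'])
c=r.capture('wrist');P=world(c);z=P[...,2]
cv2.imwrite('pics/w1.png',c['color'][:,:,::-1])
m=((z>.085)&(z<.11)&(P[...,0]<.7)&(abs(P[...,1]-.024)<.035)).astype(np.uint8)
q=P[m>0];print(len(q));rc=cv2.minAreaRect(q[:,:2].astype(np.float32));print(rc,np.median(q,0))
E
```

```text
([-1.7, -1.3, 102.9], [0.001, -0.002, 0.0]) [0.63556433 0.0270457  0.17188587] [ 0.05186741 -0.28853661 -0.31634604]
1243
((0.6498091220855713, 0.024198368191719055), (0.014014987275004387, 0.08616945147514343), 84.07872009277344) [0.63379871 0.02593441 0.10089043]
```

View pics/w1.png

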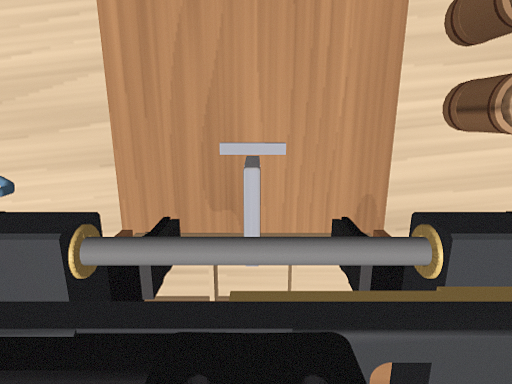

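The wrist view shows the handle bar at (252,205) centred between the fingers, with the bump in front of it at (252,149). The handle measures 14 × 86 mm with its top at z = 0.101, which matches the given sizes.

jog_arm([
  [[0,0,0],[0,-1.3,15],-1],
  [[0,0,0],[0,0,20],-1],
  [[0,0,0],[0,0,20],-1],
  [[0,0,0],[0,0,20],-1],
  [[0,0,0],[0,0,15],-1],
  [[0,0,0],[0,0,11],-1],
  [[0,0,0],[0,0,0],-1],
  [[0,0,0],[0,0,0],1],
  [[0,0,0],[0,0,0],1],
  [[0,0,0],[0,0,0],1],
  [[0,0,0],[0,0,0],1],
  [[0,0,0],[0,0,0],1],
], grip_force=40)

```text
time: 3.57
eef_pos: [0.6365, 0.0252, 0.0724]
tcp_rot: [0.051, 0.999, 0.0, 0.001]
force: [-0.0, -0.5, 0.5]
grip_width: 0.0616
finger_force: 0.0
```

jog_arm([
  [[0,0,0],[0,0,0],1],
  [[0,0,0],[0,0,0],1],
  [[0,0,0],[0,0,0],1],
  [[0,0,0],[0,0,0],1],
])

```text
time: 3.9
eef_pos: [0.636, 0.0251, 0.0715]
tcp_rot: [0.051, 0.999, 0.0, 0.0]
force: [-0.7, -1.4, -0.1]
grip_width: 0.035
finger_force: 0.0
```

jog_arm([
  [[0,0,0],[0,0,0],1],
  [[0,0,0],[0,0,0],1],
  [[0,0,0],[0,0,0],1],
  [[0,0,0],[0,0,0],1],
  [[0,0,0],[0,0,0],1],
  [[0,0,0],[0,0,0],1],
  [[0,0,0],[0,0,-5],1],
  [[0,0,0],[0,0,-5],1],
  [[0,0,0],[0,0,-5],1],
  [[0,0,0],[0,0,-5],1],
  [[0,0,0],[0,0,0],1],
  [[0,0,0],[0,0,0],1],
])

```text
time: 4.9
eef_pos: [0.6362, 0.0241, 0.0922]
tcp_rot: [0.052, 0.999, -0.0, 0.0]
force: [-0.4, -5.4, -2.5]
grip_width: 0.0143
finger_force: 40.0
```

jog_arm([
  [[0,0,0],[10,0,0],1],
  [[0,0,0],[15,0,0],1],
  [[0,0,0],[15,0,0],1],
  [[0,0,0],[15,0,0],1],
  [[0,0,0],[15,0,5],1],
  [[0,0,0],[15,0,5],1],
  [[0,0,0],[15,0,5],1],
  [[0,0,0],[15,0,4.5],1],
  [[0,0,0],[15,0,0],1],
  [[0,0,0],[15,0,0],1],
  [[0,0,0],[15,0,0],1],
  [[0,0,0],[0,0,0],1],
])

```text
time: 5.9
eef_pos: [0.4735, 0.0411, 0.072]
tcp_rot: [0.051, 0.999, -0.0, -0.002]
force: [-2.9, -5.6, -3.9]
grip_width: 0.0135
finger_force: 40.0
```

jog_arm([
  [[0,0,0],[12,0,0],1],
  [[0,0,0],[8,0,0],1],
  [[0,0,0],[4,0,0],1],
  [[0,0,0],[2,0,0],1],
  [[0,0,0],[0,0,0],1],
  [[0,0,0],[0,0,0],1],
])

```text
time: 6.4
eef_pos: [0.4504, 0.0435, 0.0723]
tcp_rot: [0.052, 0.999, -0.0, -0.0]
force: [-0.8, -6.6, -1.8]
grip_width: 0.0136
finger_force: 40.0
```

jog_arm([
  [[0,0,0],[2,0,0],1],
  [[0,0,0],[0,0,0],1],
  [[0,0,0],[0,0,0],-0.5],
  [[0,0,0],[0,0,0],-0.5],
  [[0,0,0],[0,0,0],-0.5],
  [[0,0,0],[0,0,0],-0.5],
  [[0,0,0],[0,0,-10],-0.5],
  [[0,0,0],[0,0,-30],-0.5],
  [[0,0,0],[0,0,-30],-0.5],
  [[0,0,0],[0,0,-30],-0.5],
  [[0,0,0],[0,0,-30],-0.5],
  [[0,0,0],[0,0,0],-0.5],
])

```text
time: 7.4
eef_pos: [0.4529, 0.0454, 0.2085]
tcp_rot: [0.051, 0.999, 0.002, 0.006]
force: [1.1, -0.2, 0.8]
grip_width: 0.064
finger_force: 0.0
```

```bash
cat >> h.py <<'E'
def look(r,name='top'):
    c=r.capture(name);P=world(c)
    T=[t for t in tumblers(c,P,.07,.12) if .02<t[0][2]<.031 and t[0][0]<.75 and abs(t[0][1])<.5]
    return c,P,T
E
python3 - <<'E'
from h import *
from plant import r
o=r.observe();print(o['eef_pos'],o['grip_width'],o['force'])
c,P,T=look(r)
for t in T:print(t)
cv2.imwrite('pics/t2.png',c['color'][60:300,100:460,::-1])
for n in ('top','scene'):
    if n=='scene':
        c=r.capture(n);P=world(c)
    z=P[...,2];u=(P[...,:2]-TRAY)@np.stack([SX,SY],1)
    m=(z>.05)&(z<.068)&(u[...,0]<-.0)&(u[...,0]>-.3)&(abs(u[...,1])<.15)
    q=P[m];rc=cv2.minAreaRect(q[:,:2].astype(np.float32));print(n,rc,(np.array(rc[0])-TRAY)@np.stack([SX,SY],1))
E
```

```text
[0.45294969 0.04541304 0.20848826] 0.06403319854403618 [ 1.06352275 -0.1621148   0.83186205]
([0.5816, 0.2608, 0.0266], [0.5803, 0.2586, 0.0819], 307)
([0.5761, 0.3973, 0.0269], [0.5742, 0.3952, 0.0819], 311)
([0.5507, -0.3814, 0.0267], [0.5502, -0.3787, 0.0818], 320)
([0.4972, 0.2584, 0.0263], [0.4966, 0.2568, 0.082], 319)
([0.4515, -0.3894, 0.0266], [0.4509, -0.3875, 0.0822], 323)
([0.3767, 0.2819, 0.0262], [0.3767, 0.2795, 0.0821], 331)
top ((0.6135951280593872, 0.02907511591911316), (0.2979728579521179, 0.2107904702425003), 83.79755401611328) [-0.17772312  0.0011005 ]
scene ((0.5802183151245117, 0.0321822464466095), (0.2650529146194458, 0.17110922932624817), 83.58458709716797) [-0.21124252  0.00076028]
```

View pics/t2.png

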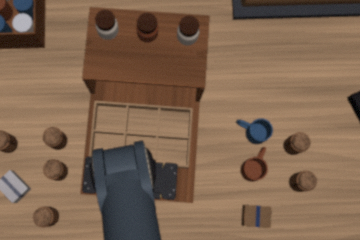

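```bash
python3 - <<'E'
from h import *
from plant import r
print(to(r.observe(),[.582,.261,.044]))
E
```

```text
([-109.2, 228.5, 159.9], [0.002, 0.004, 0.001])
```

jog_arm([
  [[0,0,0],[-13.6,28.6,0],-1],
  [[0,0,0],[-13.6,28.6,0],-1],
  [[0,0,0],[-13.6,28.6,5],-1],
  [[0,0,0],[-13.6,28.6,5],-1],
  [[0,0,0],[-13.6,28.6,10],-1],
  [[0,0,0],[-13.6,28.6,15],-1],
  [[0,0,0],[-13.6,28.6,15],-1],
  [[0,0,0],[-13.6,28.6,10],-1],
  [[0,0,0],[0,0,0],-1],
  [[0,0,0],[0,0,0],-1],
  [[0,0,0],[0,0,0],-1],
])

```text
time: 8.42
eef_pos: [0.5799, 0.2599, 0.1408]
tcp_rot: [0.051, 0.999, -0.001, -0.001]
force: [-0.7, -0.5, 0.0]
grip_width: 0.0868
finger_force: 0.0
```

```bash
python3 - <<'E'
from h import *
from plant import r
o=r.observe();print(to(o,[.582,.261,.044]))
S=np.stack([SX,SY],1)
for n in ('top','scene','wrist'):
    c,P,T=look(r,n)
    z=P[...,2]
    if n=='wrist':
        for t in tumblers(c,P,.075,.09):print(t)
        break
    for t in T:print(t)
    u=(P[...,:2]-TRAY)@S
    m=((z>.048)&(z<.068)&(u[...,0]<-.1)&(u[...,0]>-.28)&(abs(u[...,1])<.15)).astype(np.uint8)
    k,l,s,_=cv2.connectedComponentsWithStats(m,connectivity=8);i=1+np.argmax(s[1:,4])
    q=u[l==i];print(n,np.percentile(q,[.5,99.5],axis=0))
    h=u[(z>.09)&(z<.11)&(u[...,0]<-.15)&(abs(u[...,1])<.03)];print('handle',h.min(0),h.max(0))
E
```

```text
([-2.0, 1.3, 96.8], [-0.002, -0.002, -0.0])
([0.5526, -0.381, 0.0274], [0.5507, -0.3788, 0.0819], 320)
([0.4969, 0.2586, 0.0266], [0.4976, 0.2532, 0.082], 266)
([0.451, -0.3898, 0.0264], [0.451, -0.387, 0.0822], 326)
top [[-0.27921529 -0.13058147]
 [-0.12542521  0.13105284]]
handle [-0.37063511 -0.00702999] [-0.28511556  0.00707435]
([0.4516, -0.3889, 0.0284], [0.4557, -0.3839, 0.0823], 141)
([0.5523, -0.3784, 0.026], [0.5552, -0.376, 0.081], 151)
([0.3777, 0.2834, 0.0265], [0.3851, 0.2885, 0.0823], 149)
([0.5832, 0.2623, 0.0275], [0.5871, 0.2628, 0.0826], 228)
([0.5784, 0.3998, 0.0268], [0.5817, 0.3992, 0.0832], 247)
scene [[-0.27992679 -0.13004368]
 [-0.12633884  0.13247286]]
handle [-0.37055514 -0.00596116] [-0.28219141  0.00996744]
([0.4956, 0.2592, 0.0259], [0.4955, 0.2594, 0.0849], 3676)
([0.5752, 0.3981, 0.0263], [0.5732, 0.3949, 0.0849], 3239)
([0.5804, 0.2612, 0.026], [0.5781, 0.2615, 0.085], 2883)
```

```bash
python3 - <<'E'
from h import *
from plant import r
c=r.capture('top');P=world(c);S=np.stack([SX,SY],1);u=(P[...,:2]-TRAY)@S;z=P[...,2]
for y0 in(.03,-.06):
    m=abs(u[...,1]-y0)<.002
    q=np.c_[u[m][:,0],z[m]];q=q[(q[:,0]>-.3)&(q[:,0]<-.06)];q=q[q[:,0].argsort()]
    print(' '.join('%.0f:%.0f'%(a*1000,b*1000) for a,b in q))
E
```

```text
-298:2 -295:4 -292:5 -292:2 -289:3 -287:2 -286:1 -284:6 -284:60 -284:29 -284:53 -284:-1 -281:59 -281:54 -279:58 -275:22 -275:19 -272:22 -272:19 -270:24 -267:22 -265:28 -264:18 -261:20 -259:26 -256:19 -254:25 -251:22 -248:25 -247:17 -245:21 -245:21 -243:26 -242:22 -240:23 -240:22 -237:25 -237:21 -235:25 -231:23 -229:25 -226:23 -223:18 -220:19 -218:24 -217:20 -215:24 -215:22 -213:27 -213:27 -210:24 -209:21 -207:25 -207:26 -207:56 -206:36 -204:55 -196:22 -193:25 -190:20 -190:19 -188:26 -185:21 -184:20 -182:24 -182:24 -179:23 -179:22 -177:24 -174:23 -173:20 -170:20 -168:23 -164:19 -163:24 -159:20 -157:22 -155:25 -154:23 -151:21 -151:19 -149:23 -148:23 -146:23 -145:22 -143:22 -143:21 -139:18 -138:25 -134:22 -132:35 -131:21 -131:43 -131:55 -130:42 -130:54 -128:58 -128:55 -126:59 -126:56 -113:4 -110:2 -107:1 -104:2 -104:2 -101:-1 -100:7 -98:2 -96:4 -96:2 -94:151 -94:151 -93:3 -92:153 -92:0 -92:151 -91:156 -90:155 -90:1 -88:156 -88:156 -87:1 -84:3 -84:152 -83:158 -83:8 -80:155 -78:2 -77:153 -76:5 -74:9 -74:152 -74:153 -73:159 -71:151 -70:156 -70:2 -69:153 -68:158 -68:6 -67:3 -67:154 -65:157 
[... 468 characters left out ...]
 -197:20 -194:21 -192:24 -190:29 -189:24 -186:24 -186:21 -184:24 -183:23 -180:20 -180:20 -179:27 -178:23 -175:25 -174:18 -173:26 -169:19 -167:23 -164:23 -161:21 -159:25 -156:23 -153:23 -152:20 -150:22 -150:23 -147:23 -147:21 -145:24 -144:23 -142:26 -141:22 -139:24 -139:22 -135:21 -134:26 -131:40 -131:52 -131:25 -129:54 -128:61 -112:4 -109:3 -109:1 -107:6 -106:3 -104:6 -103:2 -101:5 -100:1 -98:4 -97:0 -95:4 -94:148 -93:153 -92:3 -90:151 -89:4 -89:156 -86:155 -85:0 -85:152 -83:154 -83:153 -82:-1 -81:156 -80:4 -80:153 -78:154 -78:154 -76:-1 -76:158 -76:157 -75:4 -73:157 -73:156 -72:4 -71:1 -71:156 -71:156 -68:2 -68:155 -68:-1 -67:151 -65:0 -64:-2 -64:150 -63:4 -62:-0 -62:153 -61:157 -60:4 -60:4
```

The tray's front wall, divider and back wall sit at u = −284/−207/−126 mm, so its centre is at −205 mm with a 158 mm span, as given. Next is the first tumbler.

jog_arm([
  [[0,0,0],[-1,1.3,20],-1],
  [[0,0,0],[0,0,25],-1],
  [[0,0,0],[0,0,25],-1],
  [[0,0,0],[0,0,18],-1],
  [[0,0,0],[0,0,9],-1],
  [[0,0,0],[0,0,0],1],
  [[0,0,0],[0,0,0],1],
  [[0,0,0],[0,0,0],1],
  [[0,0,0],[0,0,0],1],
  [[0,0,0],[0,0,0],1],
  [[0,0,0],[0,0,0],1],
  [[0,0,0],[0,0,0],1],
], grip_force=15)

```text
time: 9.62
eef_pos: [0.5822, 0.2621, 0.0458]
tcp_rot: [0.051, 0.999, 0.0, 0.0]
force: [-0.4, -0.3, 2.8]
grip_width: 0.0518
finger_force: 15.0
```

jog_arm([
  [[0,0,0],[0,0,0],1],
  [[0,0,0],[0,0,-20],1],
  [[0,0,0],[0,0,-30],1],
  [[0,0,0],[0,0,-30],1],
  [[0,0,0],[0,0,-30],1],
  [[0,0,0],[0,0,-20],1],
  [[0,0,0],[0,0,0],1],
  [[0,0,0],[0,0,0],1],
])

```text
time: 10.28
eef_pos: [0.5823, 0.2624, 0.1761]
tcp_rot: [0.051, 0.999, 0.001, 0.001]
force: [0.1, -0.2, -1.3]
grip_width: 0.0519
finger_force: 15.0
```

```bash
cat >> h.py <<'E'
def cell(i,j,z): # i: 0 front,1 back; j:-1,0,1
    p=TRAY+(-.205+(-.038,.038)[i])*SX+(.0005+.086*j)*SY
    return [*p,z]
E
python3 - <<'E'
from h import *
from plant import r
o=r.observe();print(o['eef_pos'],o['grip_width']);
print(to(o,cell(1,1,.069)))
E
```

```text
[0.58226559 0.26237255 0.17605024] 0.051915688319494786
([-65.9, -143.4, 107.1], [0.002, 0.002, 0.0])
```

jog_arm([
  [[0,0,0],[-13.2,-28.7,0],1],
  [[0,0,0],[-13.2,-28.7,0],1],
  [[0,0,0],[-13.2,-28.7,0],1],
  [[0,0,0],[-13.2,-28.7,0],1],
  [[0,0,0],[-13.2,-28.6,0],1],
  [[0,0,0],[0,0,0],1],
  [[0,0,0],[0,0,0],1],
  [[0,0,0],[0,0,20],1],
  [[0,0,0],[0,0,25],1],
  [[0,0,0],[0,0,15],1],
  [[0,0,0],[0,0,0],1],
  [[0,0,0],[0,0,0],1],
])

```text
time: 11.28
eef_pos: [0.6313, 0.1139, 0.1133]
tcp_rot: [0.05, 0.999, -0.0, -0.002]
force: [-0.1, -0.2, 0.5]
grip_width: 0.0516
finger_force: 15.0
```

```bash
python3 - <<'E'
from h import *
from plant import r
o=r.observe();print(o['eef_pos'],o['grip_width']);
print(to(o,cell(1,1,.069)))
c=r.capture('wrist');cv2.imwrite('pics/w2.png',c['color'][:,:,::-1])
E
```

```text
[0.63127283 0.11394998 0.1132789 ] 0.051624034308795086
([-1.9, -0.8, 44.3], [-0.001, -0.004, 0.002])
```

View pics/w2.png

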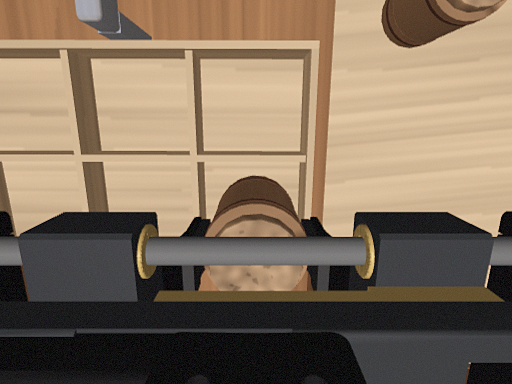

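The wrist view shows the held tumbler at (256,230), centred over the back-left cell, whose walls are at about x = 200 and 310. I lower it and let go.

jog_arm([
  [[0,0,0],[-1.5,-0.5,12],1],
  [[0,0,0],[0,0,14],1],
  [[0,0,0],[0,0,10],1],
  [[0,0,0],[0,0,5],1],
  [[0,0,0],[0,0,2.5],1],
  [[0,0,0],[0,0,0],1],
  [[0,0,0],[0,0,0],1],
  [[0,0,0],[0,0,0],-0.5],
  [[0,0,0],[0,0,0],-0.5],
  [[0,0,0],[0,0,0],-0.5],
  [[0,0,0],[0,0,0],-0.5],
])

```text
time: 12.25
eef_pos: [0.6346, 0.112, 0.072]
tcp_rot: [0.051, 0.999, 0.0, 0.0]
force: [-0.6, -0.6, 0.3]
grip_width: 0.0638
finger_force: 0.0
```

jog_arm([
  [[0,0,0],[0,0,-10],-0.5],
  [[0,0,0],[0,0,-25],-0.5],
  [[0,0,0],[0,0,-30],-0.5],
  [[0,0,0],[0,0,-25],-0.5],
  [[0,0,0],[0,0,-10],-0.5],
  [[0,0,0],[0,0,0],-0.5],
  [[0,0,0],[0,0,0],-0.5],
])

```text
time: 12.83
eef_pos: [0.6341, 0.112, 0.1717]
tcp_rot: [0.051, 0.999, 0.0, 0.0]
force: [-0.4, 0.5, -1.1]
grip_width: 0.0651
finger_force: 0.0
```

```bash
cat >> h.py <<'E'
def show(r,target=None):
    o=r.observe();print(o['time'],np.round(o['eef_pos'],4),o['grip_width'])
    S=np.stack([SX,SY],1);best={}
    for n in('top','scene','wrist'):
        c,P,T=look(r,n)
        for t in T:
            u=(np.array(t[0][:2])-TRAY)@S
            print(n,t[0],'z%.3f'%t[1][2],'CELL '+str(np.round(u-[-.205,.0005],3)) if t[1][2]>.095 else '')
    if target is not None:print('to',to(o,target))
E
python3 - <<'E'
from h import *
from plant import r
show(r,[.497,.2587,.044])
E
```

```text
12.8333 [0.6341 0.112  0.1717] 0.0651371328135686
top [0.5768, 0.3974, 0.0269] z0.082 
top [0.5517, -0.3813, 0.027] z0.082 
top [0.4964, 0.2587, 0.0268] z0.082 
top [0.4518, -0.3898, 0.0269] z0.082 
top [0.3765, 0.2817, 0.0263] z0.082 
scene [0.4512, -0.3868, 0.0268] z0.081 
scene [0.5524, -0.3794, 0.0262] z0.082 
scene [0.3786, 0.283, 0.0271] z0.083 
scene [0.4978, 0.2598, 0.0265] z0.083 
scene [0.6376, 0.1146, 0.0272] z0.105 CELL [0.042 0.088]
scene [0.5774, 0.399, 0.0268] z0.083 
wrist [0.4989, 0.2578, 0.0262] z0.084 
wrist [0.6332, 0.1141, 0.0266] z0.108 CELL [0.038 0.087]
to ([151.4, 131.9, 127.7], [0.0, 0.0, 0.0])
```

jog_arm([
  [[0,0,0],[25.2,22,0],-1],
  [[0,0,0],[25.2,22,0],-1],
  [[0,0,0],[25.2,22,0],-1],
  [[0,0,0],[25.2,22,0],-1],
  [[0,0,0],[25.2,22,0],-1],
  [[0,0,0],[25.4,22,0],-1],
  [[0,0,0],[0,0,0],-1],
  [[0,0,0],[0,0,20],-1],
  [[0,0,0],[0,0,25],-1],
  [[0,0,0],[0,0,25],-1],
  [[0,0,0],[0,0,25],-1],
  [[0,0,0],[0,0,20],-1],
])

```text
time: 13.98
eef_pos: [0.4957, 0.2579, 0.0536]
tcp_rot: [0.051, 0.999, -0.001, -0.002]
force: [-0.9, 0.1, 0.1]
grip_width: 0.0873
finger_force: 0.0
```

jog_arm([
  [[0,0,0],[0,0,8],-1],
  [[0,0,0],[0,0,4],-1],
  [[0,0,0],[0,0,0],1],
  [[0,0,0],[0,0,0],1],
  [[0,0,0],[0,0,0],1],
  [[0,0,0],[0,0,0],1],
  [[0,0,0],[0,0,0],1],
  [[0,0,0],[0,0,0],1],
  [[0,0,0],[0,0,0],1],
  [[0,0,0],[0,0,0],1],
])

```text
time: 14.82
eef_pos: [0.4974, 0.2589, 0.0451]
tcp_rot: [0.051, 0.999, 0.0, 0.0]
force: [-0.5, -0.7, 3.4]
grip_width: 0.0518
finger_force: 15.0
```

jog_arm([
  [[0,0,0],[0,0,-20],1],
  [[0,0,0],[0,0,-30],1],
  [[0,0,0],[0,0,-30],1],
  [[0,0,0],[0,0,-30],1],
  [[0,0,0],[0,0,-20],1],
  [[0,0,0],[0,0,0],1],
  [[0,0,0],[0,0,0],1],
])

```text
time: 15.4
eef_pos: [0.4975, 0.2591, 0.1754]
tcp_rot: [0.051, 0.999, 0.001, 0.001]
force: [-1.1, 0.1, -0.8]
grip_width: 0.0519
finger_force: 15.0
```

```bash
python3 - <<'E'
from h import *
from plant import r
o=r.observe();print(o['eef_pos'],o['grip_width']);
print(to(o,cell(1,0,.069)))
E
```

```text
[0.49754856 0.25910268 0.17544246] 0.05194117693757637
([-149.8, -217.5, 106.4], [0.002, 0.002, 0.0])
```

jog_arm([
  [[0,0,0],[-18.8,-27.2,0],1],
  [[0,0,0],[-18.8,-27.2,0],1],
  [[0,0,0],[-18.8,-27.2,0],1],
  [[0,0,0],[-18.8,-27.2,0],1],
  [[0,0,0],[-18.8,-27.2,0],1],
  [[0,0,0],[-18.8,-27.2,0],1],
  [[0,0,0],[-18.8,-27.2,0],1],
  [[0,0,0],[-18.8,-27.2,0],1],
  [[0,0,0],[0,0,0],1],
  [[0,0,0],[0,0,0],1],
  [[0,0,0],[0,0,20],1],
  [[0,0,0],[0,0,25],1],
])

```text
time: 16.4
eef_pos: [0.6249, 0.0285, 0.1295]
tcp_rot: [0.051, 0.999, 0.001, 0.001]
force: [0.4, 0.1, -0.4]
grip_width: 0.0513
finger_force: 15.0
```

jog_arm([
  [[0,0,0],[0,0,15],1],
  [[0,0,0],[0,0,0],1],
  [[0,0,0],[0,0,0],1],
])

```text
time: 16.65
eef_pos: [0.6229, 0.0283, 0.1128]
tcp_rot: [0.05, 0.999, 0.0, -0.002]
force: [0.4, -0.0, -0.6]
grip_width: 0.0517
finger_force: 15.0
```

```bash
python3 - <<'E'
from h import *
from plant import r
o=r.observe();print(o['eef_pos'],o['grip_width']);
print(to(o,cell(1,0,.069)))
E
```

```text
[0.62289146 0.02830994 0.11283781] 0.051713536813815505
([-1.4, -0.8, 43.8], [-0.0, -0.004, 0.002])
```

jog_arm([
  [[0,0,0],[-1,-0.5,12],1],
  [[0,0,0],[0,0,14],1],
  [[0,0,0],[0,0,10],1],
  [[0,0,0],[0,0,5],1],
  [[0,0,0],[0,0,2],1],
  [[0,0,0],[0,0,0],1],
  [[0,0,0],[0,0,0],1],
  [[0,0,0],[0,0,0],-0.5],
  [[0,0,0],[0,0,0],-0.5],
  [[0,0,0],[0,0,0],-0.5],
  [[0,0,0],[0,0,0],-0.5],
])

```text
time: 17.57
eef_pos: [0.6257, 0.0263, 0.072]
tcp_rot: [0.051, 0.999, 0.0, 0.0]
force: [-0.7, -0.1, -0.5]
grip_width: 0.0642
finger_force: 0.0
```

jog_arm([
  [[0,0,0],[0,0,-10],-0.5],
  [[0,0,0],[0,0,-25],-0.5],
  [[0,0,0],[0,0,-30],-0.5],
  [[0,0,0],[0,0,-25],-0.5],
  [[0,0,0],[0,0,-10],-0.5],
  [[0,0,0],[0,0,0],-0.5],
  [[0,0,0],[0,0,0],-0.5],
])

```text
time: 18.15
eef_pos: [0.6253, 0.0264, 0.1717]
tcp_rot: [0.051, 0.999, 0.0, 0.0]
force: [-0.7, -0.3, -0.6]
grip_width: 0.0655
finger_force: 0.0
```

```bash
python3 - <<'E'
from h import *
from plant import r
show(r,[.5775,.398,.044])
E
```

```text
18.15 [0.6253 0.0264 0.1717] 0.06551736217275732
top [0.5766, 0.398, 0.0262] z0.082 
top [0.5518, -0.3813, 0.0269] z0.082 
top [0.4521, -0.39, 0.0271] z0.082 
top [0.3768, 0.2822, 0.0265] z0.082 
scene [0.4516, -0.3874, 0.027] z0.082 
scene [0.5522, -0.376, 0.0269] z0.082 
scene [0.3779, 0.2829, 0.0268] z0.083 
scene [0.6286, 0.0304, 0.0263] z0.103 CELL [0.042 0.003]
scene [0.6352, 0.1146, 0.0272] z0.104 CELL [0.04  0.088]
scene [0.578, 0.4002, 0.0271] z0.083 
wrist [0.6242, 0.0283, 0.0266] z0.108 CELL [0.038 0.001]
wrist [0.6328, 0.114, 0.0268] z0.107 CELL [0.038 0.087]
to ([85.7, 364.7, 127.7], [0.0, 0.0, 0.0])
```

jog_arm([
  [[0,0,0],[7.8,33.2,0],-1],
  [[0,0,0],[7.8,33.2,0],-1],
  [[0,0,0],[7.8,33.2,0],-1],
  [[0,0,0],[7.8,33.2,0],-1],
  [[0,0,0],[7.8,33.2,0],-1],
  [[0,0,0],[7.8,33.2,0],-1],
  [[0,0,0],[7.8,33.2,0],-1],
  [[0,0,0],[7.8,33.2,0],-1],
  [[0,0,0],[7.8,33.2,0],-1],
  [[0,0,0],[7.8,33.2,0],-1],
  [[0,0,0],[7.8,33,0],-1],
  [[0,0,0],[0,0,0],-1],
])

```text
time: 19.3
eef_pos: [0.5726, 0.408, 0.1691]
tcp_rot: [0.046, 0.999, 0.002, -0.002]
force: [-0.7, 1.7, -0.1]
grip_width: 0.0877
finger_force: 0.0
```

jog_arm([
  [[0,0,0],[0,0,20],-1],
  [[0,0,0],[0,0,25],-1],
  [[0,0,0],[0,0,25],-1],
  [[0,0,0],[0,0,25],-1],
  [[0,0,0],[0,0,20],-1],
  [[0,0,0],[0,0,8],-1],
  [[0,0,0],[0,0,4],-1],
  [[0,0,0],[0,0,0],1],
  [[0,0,0],[0,0,0],1],
  [[0,0,0],[0,0,0],1],
  [[0,0,0],[0,0,0],1],
  [[0,0,0],[0,0,0],1],
])

```text
time: 20.3
eef_pos: [0.5781, 0.3986, 0.0458]
tcp_rot: [0.051, 0.999, 0.001, 0.001]
force: [-0.2, 0.4, -0.2]
grip_width: 0.0614
finger_force: 0.0
```

jog_arm([
  [[0,0,0],[0,0,0],1],
  [[0,0,0],[0,0,0],1],
  [[0,0,0],[0,0,0],1],
  [[0,0,0],[0,0,-20],1],
  [[0,0,0],[0,0,-30],1],
  [[0,0,0],[0,0,-30],1],
  [[0,0,0],[0,0,-30],1],
  [[0,0,0],[0,0,-20],1],
  [[0,0,0],[0,0,0],1],
  [[0,0,0],[0,0,0],1],
])

```text
time: 21.13
eef_pos: [0.5779, 0.3985, 0.1755]
tcp_rot: [0.051, 0.999, 0.001, 0.001]
force: [-0.4, -0.3, -1.6]
grip_width: 0.0518
finger_force: 15.0
```

```bash
python3 - <<'E'
from h import *
from plant import r
o=r.observe();print(o['eef_pos'],o['grip_width']);
print(to(o,cell(0,1,.069)))
E
```

```text
[0.57785862 0.39849609 0.1754615 ] 0.0518468029389916
([-8.2, -278.4, 106.5], [0.002, 0.001, 0.0])
```

jog_arm([
  [[0,0,0],[-1,-31,0],1],
  [[0,0,0],[-1,-31,0],1],
  [[0,0,0],[-1,-31,0],1],
  [[0,0,0],[-1,-31,0],1],
  [[0,0,0],[-1,-31,0],1],
  [[0,0,0],[-1,-31,0],1],
  [[0,0,0],[-1,-31,0],1],
  [[0,0,0],[-1,-31,0],1],
  [[0,0,0],[-1,-31,0],1],
  [[0,0,0],[0,0,0],1],
  [[0,0,0],[0,0,0],1],
  [[0,0,0],[0,0,20],1],
])

```text
time: 22.13
eef_pos: [0.5597, 0.1208, 0.1562]
tcp_rot: [0.051, 0.999, 0.001, 0.002]
force: [1.3, 1.2, -0.7]
grip_width: 0.0516
finger_force: 15.0
```

jog_arm([
  [[0,0,0],[0,0,25],1],
  [[0,0,0],[0,0,15],1],
  [[0,0,0],[0,0,0],1],
  [[0,0,0],[0,0,0],1],
])

```text
time: 22.47
eef_pos: [0.5567, 0.1209, 0.113]
tcp_rot: [0.05, 0.999, -0.0, -0.002]
force: [-0.3, 0.7, -0.7]
grip_width: 0.0516
finger_force: 15.0
```

```bash
python3 - <<'E'
from h import *
from plant import r
o=r.observe();print(o['eef_pos'],o['grip_width']);
print(to(o,cell(0,1,.069)))
E
```

```text
[0.55668813 0.12094004 0.11297366] 0.05161538157716651
([-0.8, -0.1, 44.0], [-0.001, -0.003, 0.002])
```

jog_arm([
  [[0,0,0],[0,0,12],1],
  [[0,0,0],[0,0,14],1],
  [[0,0,0],[0,0,10],1],
  [[0,0,0],[0,0,5],1],
  [[0,0,0],[0,0,2],1],
  [[0,0,0],[0,0,0],1],
  [[0,0,0],[0,0,0],1],
  [[0,0,0],[0,0,0],-0.5],
  [[0,0,0],[0,0,0],-0.5],
  [[0,0,0],[0,0,0],-0.5],
  [[0,0,0],[0,0,0],-0.5],
])

```text
time: 23.38
eef_pos: [0.5582, 0.1198, 0.072]
tcp_rot: [0.051, 0.999, 0.0, 0.0]
force: [0.2, 0.2, -0.2]
grip_width: 0.0639
finger_force: 0.0
```

jog_arm([
  [[0,0,0],[0,0,-10],-0.5],
  [[0,0,0],[0,0,-25],-0.5],
  [[0,0,0],[0,0,-30],-0.5],
  [[0,0,0],[0,0,-25],-0.5],
  [[0,0,0],[0,0,-10],-0.5],
  [[0,0,0],[0,0,0],-0.5],
  [[0,0,0],[0,0,0],-0.5],
])

```text
time: 23.97
eef_pos: [0.5577, 0.1197, 0.1717]
tcp_rot: [0.051, 0.999, 0.0, 0.0]
force: [0.4, 0.8, 0.4]
grip_width: 0.0652
finger_force: 0.0
```

```bash
python3 - <<'E'
from h import *
from plant import r
show(r,[.3775,.2823,.044])
E
```

```text
23.9667 [0.5577 0.1197 0.1717] 0.06517246602998764
top [0.6472, 0.0954, 0.0253] z0.104 CELL [0.054 0.07 ]
top [0.6271, 0.0281, 0.0266] z0.105 CELL [0.041 0.001]
top [0.5506, -0.3819, 0.027] z0.082 
top [0.4508, -0.3897, 0.0267] z0.082 
top [0.3769, 0.2822, 0.0265] z0.082 
scene [0.4534, -0.3871, 0.0269] z0.082 
scene [0.5508, -0.3787, 0.0264] z0.082 
scene [0.3789, 0.2836, 0.027] z0.082 
scene [0.5589, 0.1236, 0.0266] z0.103 CELL [-0.037  0.089]
scene [0.628, 0.0304, 0.0272] z0.103 CELL [0.041 0.003]
scene [0.6454, 0.1019, 0.0269] z0.104 CELL [0.051 0.076]
wrist [0.5558, 0.1219, 0.0266] z0.108 CELL [-0.04   0.087]
wrist [0.6368, 0.1013, 0.0258] z0.098 CELL [0.043 0.075]
to ([195.9, 143.2, 127.7], [0.0, 0.0, 0.0])
```

```bash
python3 - <<'E'
from h import *
from plant import r
c=r.capture('scene');d=r.capture('wrist')
a=cv2.resize(c['color'][180:330,180:360],(540,450),interpolation=cv2.INTER_CUBIC);b=cv2.resize(d['color'],(260,195))
a[255:,0:0]=0
cv2.imwrite('pics/s3.png',np.hstack([a,np.vstack([b,np.zeros((255,260,3),np.uint8)])])[:,:,::-1])
E
```

```text
(no output)
```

View pics/s3.png

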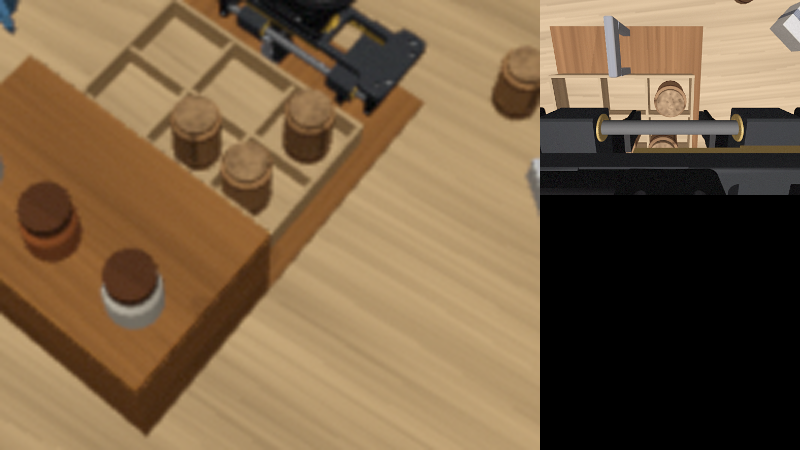

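The knocked tumbler, at (247,178) in the crop, is still upright in its own cell, in the corner by the divider, so I leave it and carry on.

jog_arm([
  [[0,0,0],[24.5,17.9,0],-1],
  [[0,0,0],[24.5,17.9,0],-1],
  [[0,0,0],[24.5,17.9,0],-1],
  [[0,0,0],[24.5,17.9,0],-1],
  [[0,0,0],[24.5,17.9,0],-1],
  [[0,0,0],[24.5,17.9,0],-1],
  [[0,0,0],[24.5,17.9,0],-1],
  [[0,0,0],[24.5,17.9,0],-1],
  [[0,0,0],[0,0,0],-1],
  [[0,0,0],[0,0,0],-1],
  [[0,0,0],[0,0,20],-1],
  [[0,0,0],[0,0,20],-1],
])

```text
time: 25.22
eef_pos: [0.3792, 0.282, 0.1316]
tcp_rot: [0.052, 0.999, 0.001, 0.001]
force: [-0.2, -0.4, -0.3]
grip_width: 0.0871
finger_force: 0.0
```

```bash
python3 - <<'E'
from h import *
from plant import r
show(r,[.3775,.2823,.044])
E
```

```text
25.2167 [0.3792 0.282  0.1316] 0.08714718482788886
top [0.6435, 0.1002, 0.0267] z0.104 CELL [0.05  0.074]
top [0.6264, 0.0282, 0.0262] z0.104 CELL [0.04  0.001]
top [0.5574, 0.1215, 0.0267] z0.104 CELL [-0.038  0.087]
top [0.5518, -0.3814, 0.0269] z0.082 
top [0.4516, -0.3898, 0.0269] z0.082 
scene [0.452, -0.3875, 0.0266] z0.081 
scene [0.5525, -0.3779, 0.0268] z0.081 
scene [0.3791, 0.2835, 0.0266] z0.082 
scene [0.5567, 0.1238, 0.0282] z0.104 CELL [-0.039  0.089]
scene [0.6285, 0.0305, 0.0268] z0.103 CELL [0.042 0.004]
scene [0.6442, 0.1009, 0.0273] z0.104 CELL [0.05  0.075]
wrist [0.375, 0.2824, 0.0266] z0.085 
to ([1.8, 0.1, 87.6], [0.002, 0.002, -0.002])
```

jog_arm([
  [[0,0,0],[1.5,0,25],-1],
  [[0,0,0],[0,0,25],-1],
  [[0,0,0],[0,0,20],-1],
  [[0,0,0],[0,0,12],-1],
  [[0,0,0],[0,0,4.5],-1],
  [[0,0,0],[0,0,0],1],
  [[0,0,0],[0,0,0],1],
  [[0,0,0],[0,0,0],1],
  [[0,0,0],[0,0,0],1],
  [[0,0,0],[0,0,0],1],
  [[0,0,0],[0,0,0],1],
  [[0,0,0],[0,0,0],1],
])

```text
time: 26.37
eef_pos: [0.3762, 0.2825, 0.0455]
tcp_rot: [0.051, 0.999, 0.0, 0.0]
force: [-0.2, -1.3, 2.9]
grip_width: 0.0515
finger_force: 15.0
```

jog_arm([
  [[0,0,0],[0,0,0],1],
  [[0,0,0],[0,0,-20],1],
  [[0,0,0],[0,0,-30],1],
  [[0,0,0],[0,0,-30],1],
  [[0,0,0],[0,0,-30],1],
  [[0,0,0],[0,0,-20],1],
  [[0,0,0],[0,0,0],1],
  [[0,0,0],[0,0,0],1],
])

```text
time: 27.03
eef_pos: [0.3763, 0.2828, 0.1758]
tcp_rot: [0.051, 0.999, 0.001, 0.001]
force: [-0.5, 0.4, -1.6]
grip_width: 0.0514
finger_force: 15.0
```

```bash
python3 - <<'E'
from h import *
from plant import r
o=r.observe();print(o['eef_pos'],o['grip_width']);
print(to(o,cell(0,0,.069)))
E
```

```text
[0.37634751 0.28276763 0.17576739] 0.05140977347287844
([-196.8, -228.6, 106.8], [0.002, 0.001, 0.0])
```

jog_arm([
  [[0,0,0],[-21.9,-25.5,0],1],
  [[0,0,0],[-21.9,-25.5,0],1],
  [[0,0,0],[-21.9,-25.5,0],1],
  [[0,0,0],[-21.9,-25.5,0],1],
  [[0,0,0],[-21.9,-25.5,0],1],
  [[0,0,0],[-21.9,-25.5,0],1],
  [[0,0,0],[-21.9,-25.5,0],1],
  [[0,0,0],[-21.9,-25.5,0],1],
  [[0,0,0],[-21.9,-25.5,0],1],
  [[0,0,0],[0,0,0],1],
  [[0,0,0],[0,0,0],1],
  [[0,0,0],[0,0,20],1],
])

```text
time: 28.03
eef_pos: [0.5501, 0.0345, 0.1562]
tcp_rot: [0.052, 0.999, 0.001, 0.002]
force: [0.6, 0.4, -0.8]
grip_width: 0.0513
finger_force: 15.0
```

jog_arm([
  [[0,0,0],[0,0,25],1],
  [[0,0,0],[0,0,15],1],
  [[0,0,0],[0,0,0],1],
  [[0,0,0],[0,0,0],1],
])

```text
time: 28.37
eef_pos: [0.5469, 0.0352, 0.1136]
tcp_rot: [0.05, 0.999, -0.0, -0.002]
force: [0.5, -0.2, -0.2]
grip_width: 0.0513
finger_force: 15.0
```

```bash
python3 - <<'E'
from h import *
from plant import r
o=r.observe();print(o['eef_pos'],o['grip_width']);
print(to(o,cell(0,0,.069)))
E
```

```text
[0.54692875 0.03515464 0.11361631] 0.05126331171427579
([-1.7, 0.2, 44.6], [-0.0, -0.004, 0.002])
```

Same offsets as before, so I place it and go on to the right-hand tumblers.

jog_arm([
  [[0,0,0],[-0.5,0,12],1],
  [[0,0,0],[0,0,14],1],
  [[0,0,0],[0,0,10],1],
  [[0,0,0],[0,0,5],1],
  [[0,0,0],[0,0,2],1],
  [[0,0,0],[0,0,0],1],
  [[0,0,0],[0,0,0],1],
  [[0,0,0],[0,0,0],-0.5],
  [[0,0,0],[0,0,0],-0.5],
  [[0,0,0],[0,0,0],-0.5],
  [[0,0,0],[0,0,0],-0.5],
])

```text
time: 29.28
eef_pos: [0.5494, 0.0339, 0.0724]
tcp_rot: [0.051, 0.999, 0.0, 0.0]
force: [-0.9, -0.3, -0.2]
grip_width: 0.064
finger_force: 0.0
```

jog_arm([
  [[0,0,0],[0,0,-10],-0.5],
  [[0,0,0],[0,0,-25],-0.5],
  [[0,0,0],[0,0,-30],-0.5],
  [[0,0,0],[0,0,-25],-0.5],
  [[0,0,0],[0,0,-10],-0.5],
  [[0,0,0],[0,0,0],-0.5],
  [[0,0,0],[0,0,0],-0.5],
])

```text
time: 29.87
eef_pos: [0.5489, 0.034, 0.1722]
tcp_rot: [0.051, 0.999, 0.0, 0.0]
force: [0.5, 0.5, -0.2]
grip_width: 0.065
finger_force: 0.0
```

```bash
python3 - <<'E'
from h import *
from plant import r
show(r,[.5515,-.380,.044])
E
```

```text
29.8667 [0.5489 0.034  0.1722] 0.0650245599521189
top [0.5517, -0.3815, 0.0268] z0.082 
top [0.4515, -0.3897, 0.0264] z0.082 
scene [0.4519, -0.3864, 0.0273] z0.081 
scene [0.5528, -0.378, 0.026] z0.082 
scene [0.5589, 0.1221, 0.0279] z0.104 CELL [-0.037  0.088]
scene [0.6277, 0.03, 0.027] z0.104 CELL [0.041 0.003]
scene [0.6429, 0.1015, 0.0281] z0.104 CELL [0.049 0.076]
wrist [0.556, 0.1218, 0.0266] z0.107 CELL [-0.04   0.087]
wrist [0.5486, 0.0358, 0.0265] z0.108 CELL [-0.038  0.001]
wrist [0.6235, 0.0283, 0.0262] z0.107 CELL [0.037 0.001]
to ([-45.1, -411.5, 128.2], [0.0, 0.0, 0.0])
```

jog_arm([
  [[0,0,0],[-3.8,-34.3,0],-0.6],
  [[0,0,0],[-3.8,-34.3,0],-0.6],
  [[0,0,0],[-3.8,-34.3,0],-0.6],
  [[0,0,0],[-3.8,-34.3,0],-0.6],
  [[0,0,0],[-3.8,-34.3,0],-0.6],
  [[0,0,0],[-3.8,-34.3,0],-0.6],
  [[0,0,0],[-3.8,-34.3,0],-0.6],
  [[0,0,0],[-3.8,-34.3,0],-0.6],
  [[0,0,0],[-3.8,-34.3,0],-0.6],
  [[0,0,0],[-3.8,-34.3,0],-0.6],
  [[0,0,0],[-3.8,-34.3,0],-0.6],
  [[0,0,0],[-3.8,-34.3,0],-0.6],
])

```text
time: 31.02
eef_pos: [0.5513, -0.3814, 0.17]
tcp_rot: [0.051, 0.999, 0.001, -0.001]
force: [1.0, -0.1, 0.7]
grip_width: 0.0699
finger_force: 0.0
```

jog_arm([
  [[0,0,0],[0,0,0],-0.6],
  [[0,0,0],[0,0,0],-0.6],
  [[0,0,0],[0,0,20],-0.6],
  [[0,0,0],[0,0,20],-0.6],
  [[0,0,0],[0,0,0],-0.6],
])

```text
time: 31.43
eef_pos: [0.5503, -0.376, 0.1268]
tcp_rot: [0.05, 0.999, 0.003, -0.004]
force: [-0.6, 0.3, -1.4]
grip_width: 0.0702
finger_force: 0.0
```

```bash
python3 - <<'E'
from h import *
from plant import r
show(r,[.5515,-.380,.044])
E
```

```text
31.4333 [ 0.5503 -0.376   0.1268] 0.07024057296001364
top [0.6432, 0.1006, 0.0266] z0.104 CELL [0.049 0.075]
top [0.6266, 0.0281, 0.0262] z0.105 CELL [0.04  0.001]
top [0.5572, 0.1215, 0.0266] z0.104 CELL [-0.038  0.087]
top [0.5497, 0.0356, 0.0263] z0.104 CELL [-0.037  0.001]
scene [0.5538, -0.3776, 0.0255] z0.082 
scene [0.5577, 0.1234, 0.0279] z0.104 CELL [-0.038  0.089]
scene [0.6283, 0.0301, 0.0274] z0.103 CELL [0.042 0.003]
scene [0.6446, 0.1012, 0.0282] z0.104 CELL [0.051 0.076]
wrist [0.4499, -0.39, 0.0264] z0.085 
wrist [0.5495, -0.3816, 0.0265] z0.085 
to ([-1.6, -3.8, 82.8], [0.006, -0.008, 0.002])
```

jog_arm([
  [[0,0,0],[0,0,0],-0.6],
  [[0,0,0],[0,0,25],-0.6],
  [[0,0,0],[0,0,25],-0.6],
  [[0,0,0],[0,0,20],-0.6],
  [[0,0,0],[0,0,12],-0.6],
  [[0,0,0],[0,0,4.5],-0.6],
  [[0,0,0],[0,0,0],1],
  [[0,0,0],[0,0,0],1],
  [[0,0,0],[0,0,0],1],
  [[0,0,0],[0,0,0],1],
  [[0,0,0],[0,0,0],1],
  [[0,0,0],[0,0,0],1],
])

```text
time: 32.58
eef_pos: [0.5531, -0.3812, 0.0471]
tcp_rot: [0.051, 0.999, -0.001, 0.001]
force: [-0.4, -1.0, 5.2]
grip_width: 0.0515
finger_force: 15.0
```

jog_arm([
  [[0,0,0],[0,0,0],1],
  [[0,0,0],[0,0,-20],1],
  [[0,0,0],[0,0,-30],1],
  [[0,0,0],[0,0,-30],1],
  [[0,0,0],[0,0,-30],1],
  [[0,0,0],[0,0,-20],1],
  [[0,0,0],[0,0,0],1],
  [[0,0,0],[0,0,0],1],
])

```text
time: 33.25
eef_pos: [0.5524, -0.3801, 0.1762]
tcp_rot: [0.051, 0.999, -0.0, 0.001]
force: [0.2, 0.7, -1.3]
grip_width: 0.0516
finger_force: 15.0
```

```bash
python3 - <<'E'
from h import *
from plant import r
o=r.observe();print(o['eef_pos'],o['grip_width']);
print(to(o,cell(1,-1,.069)))
E
```

```text
[ 0.55242098 -0.38008614  0.17616845] 0.05163789099992952
([-29.5, 326.7, 107.2], [-0.0, 0.001, 0.0])
```

jog_arm([
  [[0,0,0],[-3,32.6,0],1],
  [[0,0,0],[-3,32.6,0],1],
  [[0,0,0],[-3,32.6,0],1],
  [[0,0,0],[-3,32.6,0],1],
  [[0,0,0],[-3,32.6,0],1],
  [[0,0,0],[-3,32.6,0],1],
  [[0,0,0],[-3,32.6,0],1],
  [[0,0,0],[-3,32.6,0],1],
  [[0,0,0],[-3,32.6,0],1],
  [[0,0,0],[-3,32.6,0],1],
  [[0,0,0],[0,0,0],1],
  [[0,0,0],[0,0,0],1],
])

```text
time: 34.25
eef_pos: [0.6144, -0.0554, 0.1729]
tcp_rot: [0.049, 0.999, 0.001, -0.002]
force: [0.1, 0.2, -0.7]
grip_width: 0.0515
finger_force: 15.0
```

jog_arm([
  [[0,0,0],[0,0,20],1],
  [[0,0,0],[0,0,25],1],
  [[0,0,0],[0,0,15],1],
  [[0,0,0],[0,0,0],1],
  [[0,0,0],[0,0,0],1],
  [[0,0,0],[0,0,0],1],
])

```text
time: 34.75
eef_pos: [0.6157, -0.0601, 0.1159]
tcp_rot: [0.052, 0.999, -0.0, 0.0]
force: [0.6, 0.3, -0.4]
grip_width: 0.0517
finger_force: 15.0
```

```bash
python3 - <<'E'
from h import *
from plant import r
o=r.observe();print(o['eef_pos'],o['grip_width']);
print(to(o,cell(1,-1,.069)))
E
```

```text
[ 0.61568761 -0.06014723  0.11587788] 0.051740087205933316
([0.5, 1.9, 46.9], [-0.0, 0.0, -0.001])
```

jog_arm([
  [[0,0,0],[0,0.5,12],1],
  [[0,0,0],[0,0,14],1],
  [[0,0,0],[0,0,10],1],
  [[0,0,0],[0,0,5],1],
  [[0,0,0],[0,0,3],1],
  [[0,0,0],[0,0,0],1],
  [[0,0,0],[0,0,0],1],
  [[0,0,0],[0,0,0],-0.5],
  [[0,0,0],[0,0,0],-0.5],
  [[0,0,0],[0,0,0],-0.5],
  [[0,0,0],[0,0,0],-0.5],
])

```text
time: 35.67
eef_pos: [0.6159, -0.0585, 0.072]
tcp_rot: [0.051, 0.999, 0.0, 0.0]
force: [0.2, 0.2, 0.8]
grip_width: 0.0638
finger_force: 0.0
```

jog_arm([
  [[0,0,0],[0,0,-10],-0.5],
  [[0,0,0],[0,0,-25],-0.5],
  [[0,0,0],[0,0,-30],-0.5],
  [[0,0,0],[0,0,-25],-0.5],
  [[0,0,0],[0,0,-10],-0.5],
  [[0,0,0],[0,0,0],-0.5],
  [[0,0,0],[0,0,0],-0.5],
])

```text
time: 36.25
eef_pos: [0.6154, -0.0584, 0.1717]
tcp_rot: [0.051, 0.999, 0.0, 0.0]
force: [-0.3, -0.5, -0.2]
grip_width: 0.0651
finger_force: 0.0
```

```bash
python3 - <<'E'
from h import *
from plant import r
show(r,[.4513,-.389,.044])
E
```

```text
36.25 [ 0.6154 -0.0584  0.1717] 0.06513881258723864
top [0.6435, 0.1009, 0.0269] z0.104 CELL [0.05  0.075]
top [0.6257, 0.0286, 0.026] z0.099 CELL [0.039 0.001]
top [0.5574, 0.1218, 0.0266] z0.104 CELL [-0.038  0.087]
top [0.5499, 0.0358, 0.0264] z0.104 CELL [-0.037  0.001]
top [0.4518, -0.3898, 0.0269] z0.082 
scene [0.4514, -0.3863, 0.0287] z0.081 
scene [0.6164, -0.0545, 0.0274] z0.103 CELL [ 0.039 -0.082]
scene [0.5584, 0.1235, 0.027] z0.104 CELL [-0.037  0.089]
scene [0.6279, 0.03, 0.0273] z0.103 CELL [0.041 0.003]
scene [0.644, 0.1019, 0.0271] z0.104 CELL [0.05  0.076]
wrist [0.5559, 0.1213, 0.0268] z0.107 CELL [-0.04   0.086]
wrist [0.5489, 0.0358, 0.0267] z0.107 CELL [-0.038  0.001]
wrist [0.6126, -0.0565, 0.0264] z0.108 CELL [ 0.035 -0.085]
wrist [0.6255, 0.0278, 0.0264] z0.107 CELL [0.039 0.001]
wrist [0.6368, 0.0988, 0.0256] z0.099 CELL [0.043 0.072]
to ([129.2, -345.7, 127.7], [0.0, 0.0, 0.0])
```

jog_arm([
  [[0,0,0],[11.8,-31.4,0],-0.6],
  [[0,0,0],[11.8,-31.4,0],-0.6],
  [[0,0,0],[11.8,-31.4,0],-0.6],
  [[0,0,0],[11.8,-31.4,0],-0.6],
  [[0,0,0],[11.8,-31.4,0],-0.6],
  [[0,0,0],[11.8,-31.4,0],-0.6],
  [[0,0,0],[11.8,-31.4,0],-0.6],
  [[0,0,0],[11.8,-31.4,0],-0.6],
  [[0,0,0],[11.8,-31.4,0],-0.6],
  [[0,0,0],[11.8,-31.4,0],-0.6],
  [[0,0,0],[11.8,-31.4,0],-0.6],
  [[0,0,0],[0,0,0],-0.6],
])

```text
time: 37.4
eef_pos: [0.4449, -0.3961, 0.1706]
tcp_rot: [0.057, 0.998, -0.002, -0.002]
force: [-1.2, -0.6, 0.0]
grip_width: 0.0695
finger_force: 0.0
```

jog_arm([
  [[0,0,0],[0,0,0],-0.6],
  [[0,0,0],[0,0,20],-0.6],
  [[0,0,0],[0,0,20],-0.6],
  [[0,0,0],[0,0,0],-0.6],
  [[0,0,0],[0,0,0],-0.6],
  [[0,0,0],[0,0,0],-0.6],
])

```text
time: 37.9
eef_pos: [0.4519, -0.3881, 0.1318]
tcp_rot: [0.051, 0.999, 0.0, 0.0]
force: [0.5, 1.0, 0.9]
grip_width: 0.0694
finger_force: 0.0
```

```bash
python3 - <<'E'
from h import *
from plant import r
show(r,[.4513,-.389,.044])
E
```

```text
37.9 [ 0.4519 -0.3881  0.1318] 0.0693632244769827
top [0.6432, 0.1005, 0.0264] z0.104 CELL [0.049 0.075]
top [0.6268, 0.0283, 0.0264] z0.104 CELL [0.04  0.001]
top [0.6141, -0.0563, 0.0264] z0.104 CELL [ 0.037 -0.084]
top [0.5573, 0.1221, 0.0268] z0.105 CELL [-0.038  0.087]
top [0.5499, 0.0357, 0.0263] z0.105 CELL [-0.037  0.001]
scene [0.4505, -0.3876, 0.0281] z0.081 
scene [0.6147, -0.0537, 0.027] z0.103 CELL [ 0.037 -0.082]
scene [0.5577, 0.1237, 0.027] z0.104 CELL [-0.038  0.089]
scene [0.627, 0.0305, 0.0277] z0.103 CELL [0.04  0.003]
scene [0.6443, 0.1004, 0.0276] z0.104 CELL [0.05  0.075]
wrist [0.4495, -0.3902, 0.0265] z0.085 
to ([0.5, -0.9, 87.8], [0.0, 0.0, 0.002])
```

jog_arm([
  [[0,0,0],[0.5,-1,25],-0.6],
  [[0,0,0],[0,0,25],-0.6],
  [[0,0,0],[0,0,20],-0.6],
  [[0,0,0],[0,0,12],-0.6],
  [[0,0,0],[0,0,4.5],-0.6],
  [[0,0,0],[0,0,0],1],
  [[0,0,0],[0,0,0],1],
  [[0,0,0],[0,0,0],1],
  [[0,0,0],[0,0,0],1],
  [[0,0,0],[0,0,0],1],
  [[0,0,0],[0,0,0],1],
  [[0,0,0],[0,0,0],1],
])

```text
time: 39.05
eef_pos: [0.4512, -0.3906, 0.0463]
tcp_rot: [0.051, 0.999, -0.001, 0.001]
force: [0.3, 0.0, 5.3]
grip_width: 0.0513
finger_force: 15.0
```

jog_arm([
  [[0,0,0],[0,0,-20],1],
  [[0,0,0],[0,0,-30],1],
  [[0,0,0],[0,0,-30],1],
  [[0,0,0],[0,0,-30],1],
  [[0,0,0],[0,0,-20],1],
  [[0,0,0],[0,0,0],1],
  [[0,0,0],[0,0,0],1],
])

```text
time: 39.63
eef_pos: [0.4507, -0.3897, 0.1757]
tcp_rot: [0.051, 0.999, -0.0, 0.001]
force: [0.0, 0.9, -1.9]
grip_width: 0.0518
finger_force: 15.0
```

```bash
python3 - <<'E'
from h import *
from plant import r
o=r.observe();print(o['eef_pos'],o['grip_width']);
print(to(o,cell(0,-1,.069)))
E
```

```text
[ 0.4506614  -0.38967436  0.17573374] 0.05182468499914777
([-53.7, 346.7, 106.7], [-0.0, 0.002, 0.0])
```

jog_arm([
  [[0,0,0],[-4.9,31.5,0],1],
  [[0,0,0],[-4.9,31.5,0],1],
  [[0,0,0],[-4.9,31.5,0],1],
  [[0,0,0],[-4.9,31.5,0],1],
  [[0,0,0],[-4.9,31.5,0],1],
  [[0,0,0],[-4.9,31.5,0],1],
  [[0,0,0],[-4.9,31.5,0],1],
  [[0,0,0],[-4.9,31.5,0],1],
  [[0,0,0],[-4.9,31.5,0],1],
  [[0,0,0],[-4.9,31.5,0],1],
  [[0,0,0],[-4.9,31.7,0],1],
  [[0,0,0],[0,0,0],1],
])

```text
time: 40.63
eef_pos: [0.5398, -0.0418, 0.1728]
tcp_rot: [0.046, 0.999, 0.002, -0.002]
force: [0.8, 0.4, -0.5]
grip_width: 0.0518
finger_force: 15.0
```

jog_arm([
  [[0,0,0],[0,0,0],1],
  [[0,0,0],[0,0,20],1],
  [[0,0,0],[0,0,25],1],
  [[0,0,0],[0,0,15],1],
  [[0,0,0],[0,0,0],1],
  [[0,0,0],[0,0,0],1],
  [[0,0,0],[0,0,0],1],
])

```text
time: 41.22
eef_pos: [0.5397, -0.0514, 0.1154]
tcp_rot: [0.052, 0.999, -0.0, 0.0]
force: [0.2, -0.2, -1.3]
grip_width: 0.052
finger_force: 15.0
```

```bash
python3 - <<'E'
from h import *
from plant import r
o=r.observe();print(o['eef_pos'],o['grip_width']);
print(to(o,cell(0,-1,.069)))
E
```

```text
[ 0.53971258 -0.05144152  0.11538977] 0.052017346762477275
([0.1, 1.1, 46.4], [-0.0, 0.0, -0.001])
```

jog_arm([
  [[0,0,0],[0,0.5,12],1],
  [[0,0,0],[0,0,14],1],
  [[0,0,0],[0,0,10],1],
  [[0,0,0],[0,0,5],1],
  [[0,0,0],[0,0,3],1],
  [[0,0,0],[0,0,0],1],
  [[0,0,0],[0,0,0],1],
  [[0,0,0],[0,0,0],-0.5],
  [[0,0,0],[0,0,0],-0.5],
  [[0,0,0],[0,0,0],-0.5],
  [[0,0,0],[0,0,0],-0.5],
])

```text
time: 42.13
eef_pos: [0.5399, -0.0499, 0.0714]
tcp_rot: [0.051, 0.999, 0.0, 0.0]
force: [-0.3, -0.2, 0.8]
grip_width: 0.0639
finger_force: 0.0
```

jog_arm([
  [[0,0,0],[0,0,-10],-0.5],
  [[0,0,0],[0,0,-25],-0.5],
  [[0,0,0],[0,0,-30],-0.5],
  [[0,0,0],[0,0,-25],-0.5],
  [[0,0,0],[0,0,-10],-0.5],
  [[0,0,0],[0,0,0],-0.5],
  [[0,0,0],[0,0,0],-0.5],
])

```text
time: 42.72
eef_pos: [0.5395, -0.0498, 0.1712]
tcp_rot: [0.051, 0.999, 0.0, 0.0]
force: [-0.7, 1.2, 0.3]
grip_width: 0.0652
finger_force: 0.0
```

```bash
python3 - <<'E'
from h import *
from plant import r
g=TRAY+(-.328-.014)*SX;print(g)
show(r,[*g,.0715])
E
```

```text
[0.45007533 0.04486688]
42.7167 [ 0.5395 -0.0498  0.1712] 0.06517321579497734
top [0.6433, 0.1005, 0.0268] z0.104 CELL [0.049 0.075]
top [0.6299, 0.0294, 0.0255] z0.105 CELL [0.043 0.003]
top [0.5574, 0.1217, 0.0267] z0.104 CELL [-0.038  0.087]
scene [0.5427, -0.0449, 0.0269] z0.103 CELL [-0.036 -0.08 ]
scene [0.6148, -0.0545, 0.027] z0.103 CELL [ 0.037 -0.082]
scene [0.5585, 0.1234, 0.0271] z0.103 CELL [-0.037  0.089]
scene [0.6284, 0.0305, 0.0267] z0.104 CELL [0.042 0.004]
scene [0.6449, 0.1014, 0.0269] z0.104 CELL [0.051 0.076]
wrist [0.5384, -0.0481, 0.0265] z0.108 CELL [-0.04  -0.084]
wrist [0.5483, 0.0355, 0.0266] z0.107 CELL [-0.038  0.   ]
wrist [0.5532, 0.1197, 0.0261] z0.106 CELL [-0.042  0.085]
wrist [0.6115, -0.0563, 0.0264] z0.108 CELL [ 0.034 -0.085]
to ([98.7, 84.9, 99.7], [0.0, 0.001, 0.0])
```

jog_arm([
  [[0,0,0],[19.7,17,0],-0.5],
  [[0,0,0],[19.7,17,0],-0.5],
  [[0,0,0],[19.7,17,0],-0.5],
  [[0,0,0],[19.7,17,0],-0.5],
  [[0,0,0],[19.9,17,0],-0.5],
  [[0,0,0],[0,0,0],-0.5],
  [[0,0,0],[0,0,0],-0.5],
  [[0,0,0],[0,0,20],-0.5],
  [[0,0,0],[0,0,20],-0.5],
  [[0,0,0],[0,0,0],-0.5],
  [[0,0,0],[0,0,0],-0.5],
  [[0,0,0],[0,0,0],-0.5],
])

```text
time: 43.87
eef_pos: [0.451, 0.0442, 0.1313]
tcp_rot: [0.052, 0.999, -0.0, 0.0]
force: [-0.3, -0.4, -0.0]
grip_width: 0.0653
finger_force: 0.0
```

```bash
python3 - <<'E'
from h import *
from plant import r
o=r.observe();g=TRAY+(-.328-.014)*SX;print(o['eef_pos'],to(o,[*g,.0715]))
c=r.capture('wrist');P=world(c);z=P[...,2];u=(P[...,:2]-TRAY)@np.stack([SX,SY],1)
q=u[(z>.09)&(z<.11)&(u[...,0]<-.28)&(abs(u[...,1])<.025)];print(len(q),np.percentile(q,[1,99],axis=0))
E
```

```text
[0.45098338 0.04421645 0.13134926] ([1.0, 0.6, 59.8], [-0.0, 0.0, -0.001])
1778 [[-0.3706236  -0.00674804]
 [-0.28682972  0.00695277]]
```

jog_arm([
  [[0,0,0],[0,0.5,20],-0.5],
  [[0,0,0],[0,0,20],-0.5],
  [[0,0,0],[0,0,12],-0.5],
  [[0,0,0],[0,0,7],-0.5],
  [[0,0,0],[0,0,0],1],
  [[0,0,0],[0,0,0],1],
  [[0,0,0],[0,0,0],1],
  [[0,0,0],[0,0,0],1],
  [[0,0,0],[0,0,0],1],
  [[0,0,0],[0,0,0],1],
  [[0,0,0],[0,0,0],1],
  [[0,0,0],[0,0,0],1],
], grip_force=55)

```text
time: 44.92
eef_pos: [0.4503, 0.0453, 0.0722]
tcp_rot: [0.051, 0.999, 0.0, 0.0]
force: [0.8, 0.3, 0.0]
grip_width: 0.0197
finger_force: 0.0
```

jog_arm([
  [[0,0,0],[0,0,0],1],
  [[0,0,0],[0,0,0],1],
  [[0,0,0],[0,0,0],1],
  [[0,0,0],[0,0,0],1],
  [[0,0,0],[0,0,0],1],
])

```text
time: 45.33
eef_pos: [0.45, 0.0434, 0.0721]
tcp_rot: [0.052, 0.999, -0.001, -0.0]
force: [-0.4, -4.6, 2.8]
grip_width: 0.0137
finger_force: 55.0
```

jog_arm([
  [[0,0,0],[-4,0,0],1],
  [[0,0,0],[-7,0,0],1],
  [[0,0,0],[-10,0,0],1],
  [[0,0,0],[-11,0,0],1],
  [[0,0,0],[-11,0,0],1],
  [[0,0,0],[-11,0,0],1],
  [[0,0,0],[-11,0,0],1],
  [[0,0,0],[-11,0,0],1],
  [[0,0,0],[-11,0,0],1],
  [[0,0,0],[-11,0,0],1],
  [[0,0,0],[-10,0,0],1],
  [[0,0,0],[-7,0,0],1],
])

```text
time: 46.33
eef_pos: [0.5656, 0.0315, 0.0721]
tcp_rot: [0.052, 0.999, -0.001, 0.0]
force: [-2.6, -5.7, 2.9]
grip_width: 0.0136
finger_force: 55.0
```

jog_arm([
  [[0,0,0],[-4,0,0],1],
  [[0,0,0],[0,0,0],1],
  [[0,0,0],[0,0,-3],1],
  [[0,0,0],[0,0,-5],1],
  [[0,0,0],[0,0,-5],1],
  [[0,0,0],[0,0,-5],1],
  [[0,0,0],[0,0,-2],1],
  [[0,0,0],[0,0,0],1],
  [[0,0,0],[0,0,0],1],
])

```text
time: 47.08
eef_pos: [0.5669, 0.0313, 0.0906]
tcp_rot: [0.052, 0.999, -0.001, -0.002]
force: [-0.2, -6.2, -7.7]
grip_width: 0.0134
finger_force: 55.0
```

```bash
python3 - <<'E'
from h import *
from plant import r
o=r.observe();print(o['eef_pos'],o['force'],o['grip_width'],to(o,[.6362,.0241,.0922]))
c=r.capture('scene');P=world(c);z=P[...,2];u=(P[...,:2]-TRAY)@np.stack([SX,SY],1)
cv2.imwrite('pics/s4.png',cv2.resize(c['color'][150:330,150:370],(733,600))[:,:,::-1])
E
```

```text
[0.56689821 0.03134338 0.09063149] [-0.18737182 -6.15869143 -7.66016957] 0.013394357132020729 ([-69.7, -0.1, -1.6], [-0.003, -0.003, -0.001])
```

View pics/s4.png

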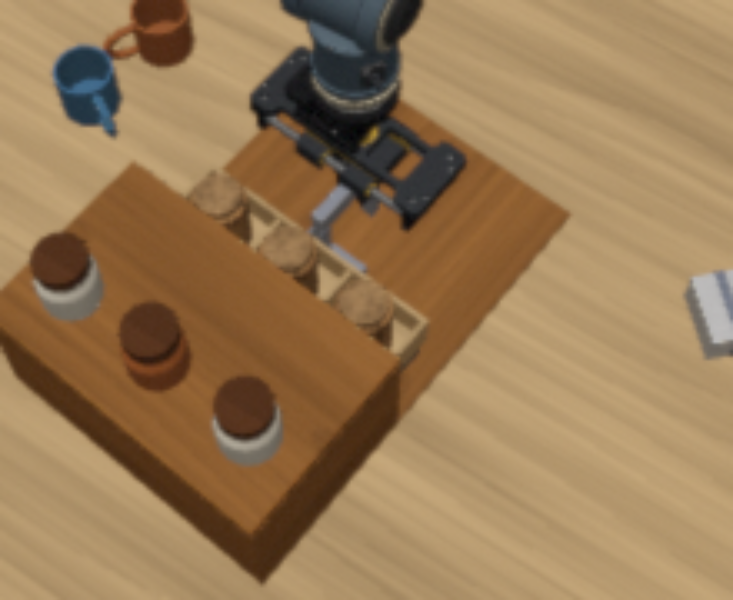

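The scene view shows all six tumblers in the tray, the front three visible at (218,195), (287,250) and (363,303). The tray is lifted and still in front of the bump. I push it over.

jog_arm([
  [[0,0,0],[-3,0,0],1],
  [[0,0,0],[-6,0,0],1],
  [[0,0,0],[-9,0,0],1],
  [[0,0,0],[-10,0,0],1],
  [[0,0,0],[-10,0,0],1],
  [[0,0,0],[-10,0,0],1],
  [[0,0,0],[-8,0,0],1],
  [[0,0,0],[-6,0,0],1],
  [[0,0,0],[-4,0,0],1],
  [[0,0,0],[-2,0,0],1],
  [[0,0,0],[0,0,0],1],
  [[0,0,0],[0,0,0],1],
])

```text
time: 48.13
eef_pos: [0.6347, 0.0243, 0.0899]
tcp_rot: [0.052, 0.999, -0.001, -0.002]
force: [0.9, -5.4, -8.1]
grip_width: 0.0133
finger_force: 55.0
```

jog_arm([
  [[0,0,0],[-1,0,0],1],
  [[0,0,0],[0,0,0],1],
  [[0,0,0],[0,0,0],1],
])

```text
time: 48.38
eef_pos: [0.6351, 0.0243, 0.0899]
tcp_rot: [0.052, 0.999, -0.001, -0.002]
force: [-0.2, -5.2, -9.5]
grip_width: 0.014
finger_force: 55.0
```

jog_arm([
  [[0,0,0],[-1,0,0],1],
  [[0,0,0],[0,0,0],1],
  [[0,0,0],[-1,0,0],1],
  [[0,0,0],[0,0,0],1],
  [[0,0,0],[0,0,0],1],
])

```text
time: 48.8
eef_pos: [0.637, 0.0241, 0.0898]
tcp_rot: [0.052, 0.999, -0.001, -0.003]
force: [-0.7, -4.2, -9.0]
grip_width: 0.0135
finger_force: 55.0
```

jog_arm([
  [[0,0,0],[-1,0,0],1],
  [[0,0,0],[-1,0,0],1],
  [[0,0,0],[0,0,0],1],
  [[0,0,0],[0,0,0],1],
])

```text
time: 49.13
eef_pos: [0.6373, 0.024, 0.0892]
tcp_rot: [0.052, 0.999, -0.001, -0.004]
force: [-3.2, -5.0, -7.8]
grip_width: 0.0137
finger_force: 55.0
```

jog_arm([
  [[0,0,0],[0.5,0,0],1],
  [[0,0,0],[0,0,4],1],
  [[0,0,0],[0,0,4],1],
  [[0,0,0],[0,0,4],1],
  [[0,0,0],[0,0,3],1],
  [[0,0,0],[0,0,2],1],
  [[0,0,0],[0,0,0],1],
  [[0,0,0],[0,0,0],1],
  [[0,0,0],[0,0,0],1],
])

```text
time: 49.88
eef_pos: [0.6373, 0.024, 0.0726]
tcp_rot: [0.052, 0.999, -0.001, -0.004]
force: [-3.8, -4.6, -7.1]
grip_width: 0.0136
finger_force: 55.0
```

Its height is back within 1 mm of where it was gripped. I lower it the last bit and let go.

jog_arm([
  [[0,0,0],[0,0,1.5],1],
  [[0,0,0],[0,0,0],1],
  [[0,0,0],[0,0,0],1],
  [[0,0,0],[0,0,0],1],
])

```text
time: 50.22
eef_pos: [0.6372, 0.0241, 0.0724]
tcp_rot: [0.052, 0.999, -0.001, -0.004]
force: [-5.8, -5.7, -0.4]
grip_width: 0.0135
finger_force: 55.0
```

jog_arm([
  [[0,0,0],[0,0,0],-0.5],
  [[0,0,0],[0,0,0],-0.5],
  [[0,0,0],[0,0,0],-0.5],
  [[0,0,0],[0,0,0],-0.5],
  [[0,0,0],[0,0,0],-0.5],
  [[0,0,0],[3,0,-10],-0.5],
  [[0,0,0],[3,0,-25],-0.5],
  [[0,0,0],[0,0,-30],-0.5],
  [[0,0,0],[0,0,-30],-0.5],
  [[0,0,0],[0,0,-30],-0.5],
  [[0,0,0],[0,0,-20],-0.5],
])

```text
time: 51.13
eef_pos: [0.6358, 0.0265, 0.2229]
tcp_rot: [0.051, 0.999, 0.001, 0.002]
force: [0.4, 0.6, -0.3]
grip_width: 0.0649
finger_force: 0.0
```

jog_arm([
  [[0,0,0],[20,30,-10],-0.5],
  [[0,0,0],[20,30,0],-0.5],
  [[0,0,0],[20,30,0],-0.5],
  [[0,0,0],[10,30,0],-0.5],
  [[0,0,0],[0,30,0],-0.5],
  [[0,0,0],[0,30,0],-0.5],
  [[0,0,0],[0,30,0],-0.5],
  [[0,0,0],[0,30,0],-0.5],
  [[0,0,0],[0,0,0],-0.5],
  [[0,0,0],[0,0,0],-0.5],
  [[0,0,0],[0,0,0],-0.5],
])

```text
time: 52.05
eef_pos: [0.5897, 0.2715, 0.229]
tcp_rot: [0.051, 0.999, -0.0, 0.0]
force: [0.0, 0.3, -0.6]
grip_width: 0.0654
finger_force: 0.0
```

```bash
python3 - <<'E'
from h import *
from plant import r
o=r.observe();print(o['time'],o['eef_pos'],o['force'])
S=np.stack([SX,SY],1)
for n in('top','scene'):
    c=r.capture(n);P=world(c);z=P[...,2];u=(P[...,:2]-TRAY)@S
    h=(z>.085)&(z<.12)&(u[...,0]<-.1)&(u[...,0]>-.3)&(abs(u[...,1])<.03)
    q=u[h];print(n,q.min(0),q.max(0),np.percentile(z[h],[10,50,95]))
    c0=dict(np.load('pics/%s0.npz'%n));P0=world(c0);z=P0[...,2];u=(P0[...,:2]-TRAY)@S
    h=(z>.085)&(z<.12)&(u[...,0]<-.1)&(u[...,0]>-.3)&(abs(u[...,1])<.03)
    q=u[h];print('  start',q.min(0),q.max(0),np.percentile(z[h],[10,50,95]))
    cv2.imwrite('pics/e_%s.png'%n,cv2.resize(c['color'],(800,600))[:,:,::-1])
E
```

```text
52.05 [0.58972767 0.27152519 0.22901163] [ 0.01241863  0.29597981 -0.5777303 ]
top [-0.18189297 -0.00692086] [-0.10162854  0.00708131] [0.09497682 0.09914334 0.1027978 ]
  start [-0.1827824  -0.00695451] [-0.10046979  0.00706368] [0.09528203 0.09855454 0.10246366]
scene [-0.17993513 -0.00585715] [-0.11283999  0.00918453] [0.0902214  0.09876185 0.10248719]
  start [-0.18190805 -0.00556294] [-0.11351792  0.00971592] [0.0913603  0.09872701 0.10294544]
```

View pics/e_top.png

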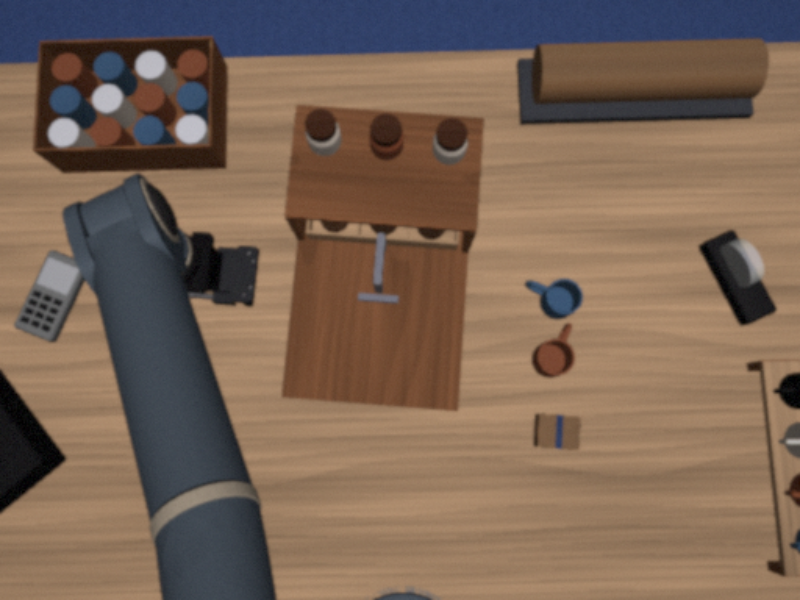

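View pics/e_scene.png

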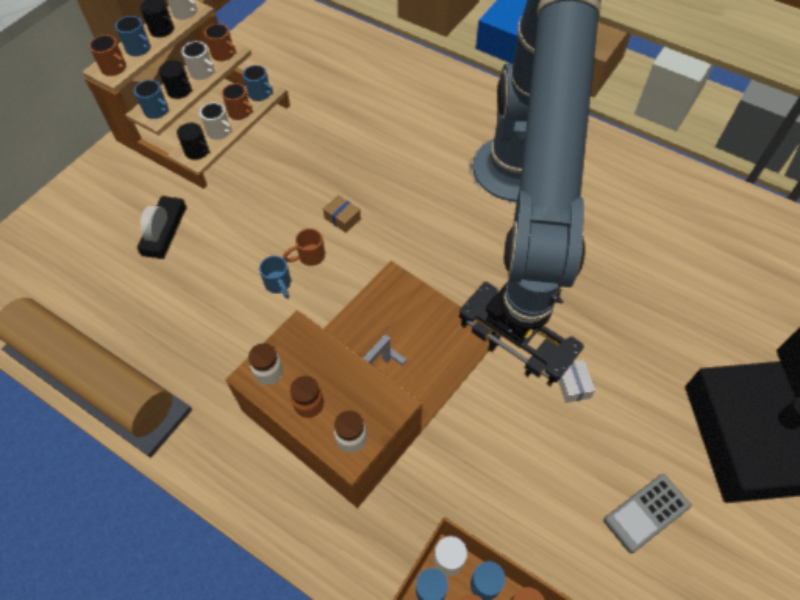

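The top and scene views show the tray fully home, with the handle at (380,262) at the same position and height as at the start. The front tumblers are visible under the roof at (335,225), (385,228) and (432,232). The mugs and gift boxes have not moved, and the counter has no tumblers left on it.

```bash
python3 -c "
from plant import r
print(r.finish_job())"
```

```text
the job is handed in; nothing more can be done
None
```

I've handed the job in: all six tumblers are upright in the tray, one to a cell, and the tray is fully home behind the bump and released. The mugs and gift boxes were left where they were. One tumbler was knocked aside during the run but stayed upright in its own cell, so I left it there.

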